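# Set the swivel vise to 60 degrees and pull the task lamp on

### The job

Get the circuit board ready for inspection: swivel the vise on its clicking base to the 60-degree position, anticlockwise of straight seen from above (four 15-degree clicks past straight), so that the board squarely faces the lamp, and switch the lamp on by pulling the knob on its sloping front until it snaps out and stays out. Don't knock the board, and leave the other things on the bench where they are.

Things in the scene. Friction and masses are not known exactly. Their poses are not given: they have to be found in the camera images.
- vise_base: Fixed iron foot of a small bench vise: round grey flange, 132 mm across, 12 mm high, three bolt lugs, marks every 15 degrees. Origin on the swivel axis at bench level, z up. -x is its front (towards the robot within 0.2 rad); +x carries the index-plunger housing (out to 96 mm, 26 mm high). On its -y side lies one broad mark: the vise's pointer stands at it when the vise is straight.
- vise (a joint): Swivel angle, rad, positive anticlockwise from above; 0 = straight, the clamp knob over the base's -x side. A spring ball clicks it into place every 15 degrees (0.2618); let go between clicks, it pulls into the nearer one. Passing a click takes about 4 N at the clamp knob. Stops at -1.4 and 1.75. 60 degrees = 1.047. Starts 2 to 6 clicks short of that, on the clockwise side.
- clamp_knob (a point): Centre of the vise's black clamp knob: a level cylinder 32 mm thick, 32 mm long, pointing at the swivel axis; centre 104 mm from that axis, 88 mm above the bench, nothing beneath. x from knob to swivel axis, y level across the knob, z up. Screwed tight: moves only with the vise. Inward of it a 14 mm screw, then (63 mm from the axis) a bridge 66 mm wide, 100 mm high.
- board: Green circuit board held in the vise jaws and turning with it, 100 x 60 x 2 mm, standing on edge across the vise over the swivel axis. Origin at the middle of its lower edge, 104 mm above the bench (top edge at 164 mm); x is the normal of its component face and points away from the clamp knob, y along its length.
- lamp: Fixed task lamp: white wedge base 150 mm deep (x), 124 wide (y), 66 high, origin under its middle on the bench, z up. Its front (-x) slopes, its normal leaning 30 degrees (0.524 rad) from vertical towards -x. A dark neck 15 mm thick rises behind the knob, leans over it towards -x and -y, and ends 295 mm up in a white shade 76 mm wide, rim 220 mm up (60 to 85 mm in front, 70 to 120 mm to -y).
- switch_knob (a point): Centre of the lamp's black round switch knob, 26 mm in diameter, 24 mm long, on a thin stem on the sloping front. z is the knob's axis and points out of the slope, leaning 30 degrees from vertical to the lamp's front; y level across it. When off the centre is 21 mm out from the slope, the knob's inner end 9 mm. The neck is close above: come in along the axis, not straight down.
- lamp_switch (a joint): Pull-out of the switch knob along its axis, m: 0 = in = off (at the start), 0.008 = out against its stop = on. It resists with about 6 N at first, snaps over half-way and then stays out by itself; pushing it in again switches the lamp off.
- mug: Bystander: a white mug 80 mm wide and 95 mm high. Origin under its middle.
- solder_spool: Bystander: a spool of solder standing upright, 52 mm wide, 42 mm high. Origin under its middle.
- screwdriver: Bystander: a black-handled screwdriver about 170 mm long, lying flat along its x.
- flux_jar: Bystander: a small amber jar with a black cap, 44 mm wide, 50 mm high. Origin under its middle.
Things that resemble listed ones, but are neither listed nor needed, are in the scene too. What is shaped like the vise_base but yellow is not meant.

How it is judged:
By the outcome, as a careful person would: the job done as asked, in the order asked, and still so for the second after the job is handed in, with the robot touching nothing.
It also fails if it takes over 54 s, if anything falls off the work surface, if the arm or the gripper's body presses on something with over 40 N, if the wrist force passes 120 N, or if a joint passes its speed limit or range.

### The arm

A 7-joint arm with a two-finger parallel gripper is mounted at the origin on the work surface. World frame = base frame: x ahead of the robot, y to its left, z up, the work surface at z = 0. Lengths are in mm, angles in rad, forces in N, time in s.
With the tool pointing down it reaches from about 425 to 975 mm from the base axis. Payload 16.7 kg.
Tool frame: the origin (TCP) lies on the centre line of the jaws, within the pads' length; the fingertips stand 22 mm ahead of it and the grasp point (between the pads) lies 3 mm ahead of it; z points along the fingers, y is the direction in which the jaws open and shut (so a half turn about z gives the same grasp; the last joint's range is limited). The gripper opens to 85 mm and grips with 20 to 120 N. Pads are 22 mm wide; open, the fingers measure 114 mm over their backs; the gripper's body (76 mm by 85 mm) begins 54 mm behind the grasp point. The pads swing forward as they close: fully open they stand 13 mm farther back than shut.
Start: joints at [-1.375, 0.426, 0.074, 1.606, -0.034, 1.111, -0.067], TCP at [228.16, 635.233, 253.302] pointing down, gripper open.
Joint ranges: [-2.85, 2.85], [-0.5, 2.14], [-1.23, 1.37], [0.21, 2.46], [-1.02, 4.16], [0.16, 2.05], [-2.73, 2.73]. Speed limits (rad/s): [1.89, 1.89, 2.39, 2.39, 3.01, 3.01, 3.01].

### API

Orientations are given as a 3x3 rotation matrix whose columns are the frame's x, y, z axes.
In Python, from plant import sensors, get_image, camera_params, close_job, finder gives the robot as it stands. The module is installed in compiled form; this text tells all that it offers.
- The arm moves only by the tool servo_tool, never from a script. Its arguments are lists of equal length, an entry for each row: "linear": the shift along the tool's x, y, z in mm, a list of three; "delta_rot": the turn, a rotation vector about the tool's x, y, z in rad, a list of three; "jaw": the gripper command: -1 is shut, 1 is fully open, values between are in proportion. In form: {"linear": [[tx, ty, tz], ...], "delta_rot": [[wx, wy, wz], ...], "jaw": [jaw, ...]}. A call has exactly 10 rows; each row shifts and turns the commanded pose from where the row before left it, along the tool's axes as they then stand; what a row does not reach is not made up. A row lasts 1/8 s, in which the tool goes at most 62.5 mm and 10.7 degrees, less where a joint would pass 70% of its speed; a pose out of reach is approached as far as the arm can. A call with a gripper value outside its range is refused whole. The fingers move at their own pace and stop on an object; the grip force is fixed at half the most. Time passes only in rows, so rows that do not move let the fingers close, or fill a call up. It gives the time, the measured TCP pose, the force and the opening at its end, in the units of the state.
- sensors.get_state(): the state, without advancing time (a new reading comes with each control period).
- get_image(name): name is "side" or "top" or "wrist"; returns the picture (384x512x3 uint8, blue, green, red); there is no depth.
- camera_params(name): a dict with "fx", "fy", "cx", "cy" (pixels), "R" (3x3) and "t" (3): a world point X has camera coordinates R X + t; the wrist camera has in their place "tool_from_camera" (4x4, takes a point from camera to tool coordinates, whose origin is the TCP and whose axes are the flange's). Camera axes: x right, y down, z forward; pixel columns grow to the right and rows downward; lengths in mm; the calibration is good to about 2 mm. A picture is of the moment at which its call begins: read the wrist's pose just before it. camera_params takes no time and is no camera call.
- close_job(): hands the job in, once; it reports no verdict.
Trained networks look in the newest picture that a camera, given by its name, has taken for a name from the list of things; names that differ only in an ending like _2 or _b are one class to them, and where a whole thing is asked for, a point or a joint stands for the part that bears it (a point fixed in the world has none). Each returns a list of dicts, best first, with "confidence" (0 to 1); they miss things now and then, are a little off and sometimes report something else, mostly with a low value. They report only what shows in the picture. A call takes as long as a camera call. They do not tell look-alikes from the thing itself.
- finder.look_for(camera, thing): "centre" ([x, y, z] in mm, in world coordinates, good to about 4 mm: the middle of the surface that is visible of it).
The state is a dict: "time_s": time; "joint_pos": joint angles; "joint_vel": joint speeds; "joint_torque": joint torques, N m; "eef_pos": TCP position; "ee_rot": TCP orientation; "wrist_force": force on the tool from outside, world axes, zero at the start; "moment": the same for the moment, N m; "finger_gap": opening from 0.0 (shut) to 1.0 (fully open).
Only numpy, scipy, OpenCV 4.12 (cv2) and the standard library are available. Lean on these libraries where they do the work, as an engineer would, in place of code of your own. Each camera call takes 0.05 s, during which the arm holds its last target.

## Working session

There is one attempt and no reset: what is moved stays moved. The work goes in short steps, Python scripts to look and compute and a tool call to move; the robot and the scene stay as the last step left them, time stands still between calls to the robot, and variables do not carry over. Pictures are saved under pics/ and viewed, and the job is handed in when it is done.

Besides the shell and the picture viewer there is one more tool, called after "Emit:" by a JSON object that holds its "method" and its "body", one argument or row to a line. servo_tool: Moves the arm, as the interface text tells. Its arguments: {"type":"object","properties":{"linear":{"type":"array","items":{"type":"array","items":{"type":"number"}}},"delta_rot":{"type":"array","items":{"type":"array","items":{"type":"number"}}},"jaw":{"type":"array","items":{"type":"number"}}},"required":["linear","delta_rot","jaw"]}

```bash
mkdir -p pics; cat > h.py <<'E'
import numpy as np,cv2
from plant import sensors,get_image,camera_params,finder
def st():
    s=sensors.get_state();print(round(s['time_s'],3),np.round(s['eef_pos'],1),np.round(s['ee_rot'],3).tolist(),'F',np.round(s['wrist_force'],1),'gap',round(s['finger_gap'],3));return s
def proj(c,X):
    p=camera_params(c);Y=np.array(p['R'])@np.array(X,float)+np.array(p['t']);return p['fx']*Y[0]/Y[2]+p['cx'],p['fy']*Y[1]/Y[2]+p['cy']
def onplane(c,u,v,z):
    p=camera_params(c);R=np.array(p['R']);o=-R.T@np.array(p['t']);d=R.T@np.array([(u-p['cx'])/p['fx'],(v-p['cy'])/p['fy'],1]);return o+d*(z-o[2])/d[2]
E
python3 - <<'E'
from h import *
s=st();print(s['joint_pos'])
for c in ['side','top']:
    im=get_image(c);cv2.imwrite(f'pics/{c}0.png',im)
    for t in (['vise_base','clamp_knob','board','lamp','switch_knob'] if 1 else []):
        print(c,t,[(np.round(d['centre']).tolist(),round(d['confidence'],2),np.round(proj(c,d['centre'])).tolist()) for d in finder.look_for(c,t)][:4])
st()
E
```

```text
0.0 [228.  634.9 252.6] [[-0.941, 0.338, -0.0], [0.338, 0.941, -0.001], [-0.0, -0.001, -1.0]] F [-0.3 -0.1 -0.7] gap 0.998
[-1.37553575  0.42676049  0.07383382  1.60661091 -0.03408849  1.11079958
 -0.06707506]
side vise_base [([541.0, -632.0, 84.0], 0.94, [315.0, 346.0]), ([546.0, -103.0, 44.0], 0.62, [258.0, 203.0]), ([551.0, -400.0, 56.0], 0.6, [286.0, 268.0])]
side clamp_knob [([540.0, -634.0, 96.0], 0.95, [315.0, 344.0]), ([545.0, -106.0, 87.0], 0.65, [258.0, 193.0])]
side board [([554.0, -621.0, 140.0], 0.91, [322.0, 323.0]), ([558.0, -84.0, 141.0], 0.53, [260.0, 175.0])]
side lamp [([623.0, 89.0, 66.0], 0.92, [267.0, 165.0])]
side switch_knob [([593.0, 108.0, 82.0], 0.6, [258.0, 159.0]), ([550.0, -402.0, 55.0], 0.42, [286.0, 269.0]), ([374.0, -430.0, 23.0], 0.19, [220.0, 298.0])]
top vise_base [([551.0, -600.0, 78.0], 0.94, [411.0, 191.0]), ([552.0, -84.0, 81.0], 0.73, [252.0, 194.0])]
top clamp_knob [([546.0, -603.0, 93.0], 0.7, [414.0, 192.0]), ([545.0, -84.0, 95.0], 0.58, [252.0, 196.0])]
top board []
top lamp [([612.0, 103.0, 66.0], 0.75, [195.0, 177.0])]
top switch_knob [([591.0, 111.0, 84.0], 0.38, [192.0, 183.0])]
0.6 [228.2 635.2 253.3] [[-0.941, 0.338, -0.0], [0.338, 0.941, -0.0], [0.0, -0.0, -1.0]] F [-0.1  0.4 -0.5] gap 0.999
```

```bash
python3 - <<'E'
import cv2
a=cv2.imread('pics/side0.png');b=cv2.imread('pics/top0.png')
cv2.imwrite('pics/side0b.png',cv2.resize(a,(800,600)));cv2.imwrite('pics/top0b.png',cv2.resize(b,(800,600)))
cv2.imwrite('pics/topc.png',cv2.resize(b[140:240,160:290],(780,600),interpolation=3))
cv2.imwrite('pics/sidec.png',cv2.resize(a[120:240,200:330],(650,600),interpolation=3))
E
```

```text
(no output)
```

View pics/side0b.png

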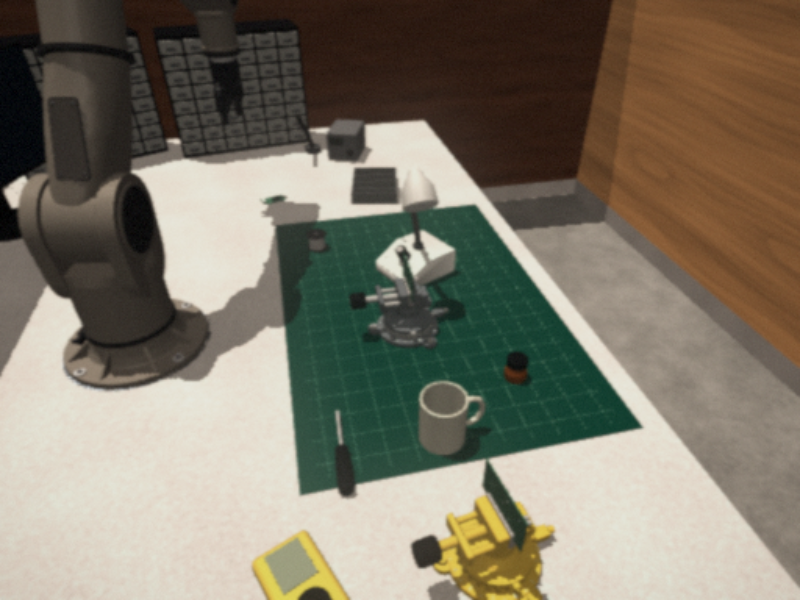

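View pics/top0b.png

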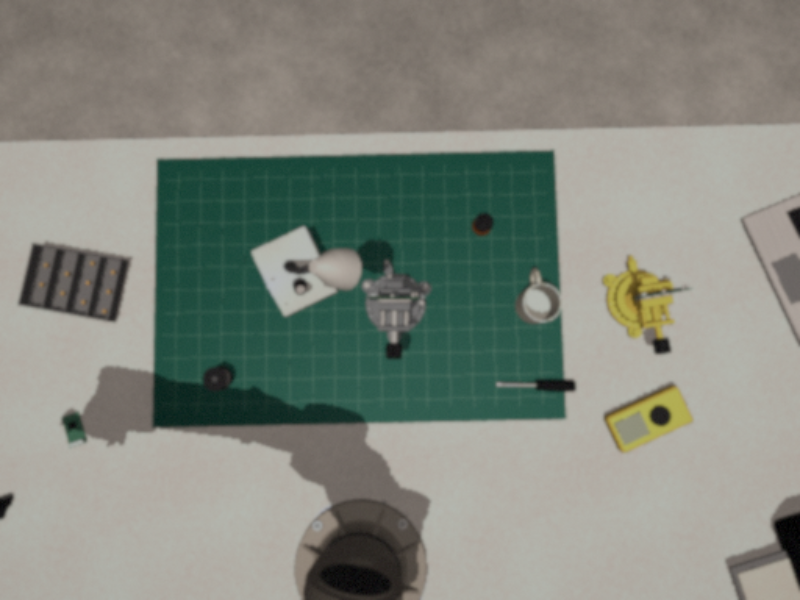

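View pics/topc.png

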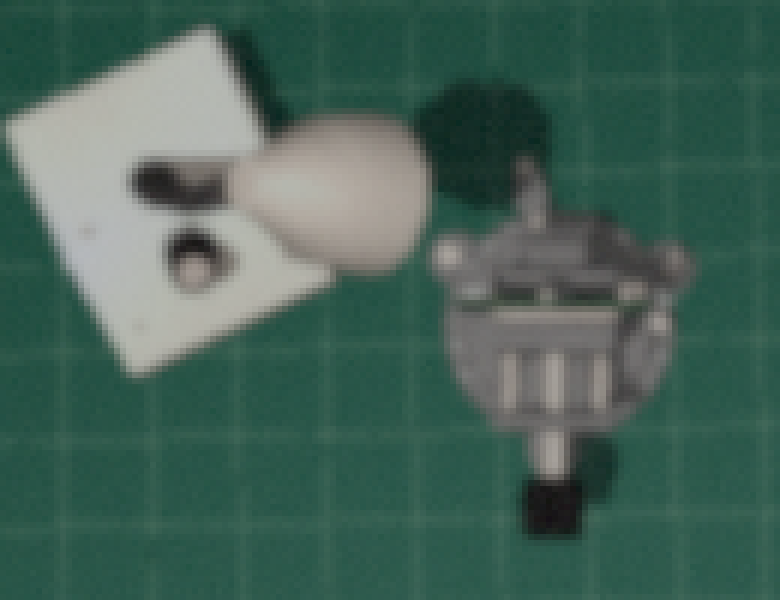

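View pics/sidec.png

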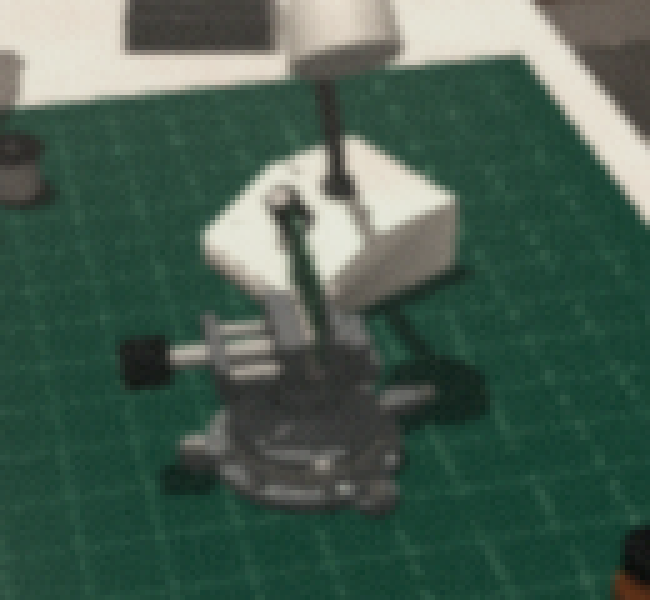

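Candidates: for the vise, the grey one at side (410,310)/top (395,300) and a yellow look-alike at side (490,540)/top (640,300). The grey one is meant. There is only one lamp, at top (300,270), with its switch knob at (300,285). In the crop, the clamp knob is the black block at the bottom of the grey vise. A grey spool-like thing stands at top (218,378).

Next I work out the geometry and the wrist camera mounting.

```bash
python3 - <<'E'
from h import *
def c2p(u,v): return 160+u/6,140+v/6
def P(u,v,z): return np.round(onplane('top',*c2p(u,v),z),1)
print('knob',P(553,507,100), 'housing tip',P(527,165,26),'lug L',P(450,250,12),'lug R',P(680,265,12),'flange bottom',P(548,430,12))
print('board ends',P(460,298,164),P(655,298,164))
print('lamp',[P(210,30,66),P(5,125,66),P(135,375,0),P(330,275,0)],'sw',P(192,262,90),'neck',P(150,185,66),'shade',P(350,195,260))
p=camera_params('wrist');print(np.round(p['tool_from_camera'],3),p['fx'])
E
```

```text
knob [453.6 -83.  100. ] housing tip [646.9 -70.1  26. ] lug L [600.8 -24.6  12. ] lug R [ 589.3 -156.    12. ] flange bottom [496.8 -78.7  12. ]
board ends [559.9 -39.9 164. ] [ 557.8 -138.2  164. ]
lamp [array([720.3, 102.5,  66. ]), array([669.7, 216.1,  66. ]), array([533.8, 158.6,   0. ]), array([589.2,  45.8,   0. ])] sw [589.  108.9  90. ] neck [634.6 136.2  66. ] shade [600.7   4.1 260. ]
[[ 1.00000e-03 -9.48000e-01 -3.19000e-01  8.09890e+01]
 [ 1.00000e+00  1.00000e-03 -0.00000e+00  3.03000e-01]
 [ 0.00000e+00 -3.19000e-01  9.48000e-01 -1.20479e+02]
 [ 0.00000e+00  0.00000e+00  0.00000e+00  1.00000e+00]] 291.99749635518157
```

Emit:
{"method": "servo_tool", "body": {
  "linear": [
    [-38,-31,-16],
    [-38,-31,-16],
    [-38,-31,-16],
    [-38,-31,-16],
    [-38,-31,-16],
    [-38,-31,-16],
    [-38,-31,-16],
    [-38,-31,-16],
    [-19,-44,0],
    [-19,-44,0]
  ],
  "delta_rot": [
    [0,0,0],
    [0,0,0],
    [0,0,0],
    [0,0,0],
    [0,0,0],
    [0,0,0],
    [0,0,0],
    [0,0,0],
    [0,0,0],
    [0,0,0]
  ],
  "jaw": [-1,-1,-1,-1,-1,-1,-1,-1,-1,-1]
}}

```text
time_s: 1.85
eef_pos: [436.6, 201.8, 381.5]
ee_rot: [[-0.941, 0.338, 0.0], [0.338, 0.941, 0.0], [-0.0, 0.001, -1.0]]
wrist_force: [1.1, 1.1, -0.8]
finger_gap: 0.001
```

```bash
python3 -c "
from h import *
s=st();print(np.round(s['joint_pos'],2))"
```

```text
1.85 [436.6 201.8 381.5] [[-0.941, 0.338, 0.0], [0.338, 0.941, 0.0], [-0.0, 0.001, -1.0]] F [ 1.1  1.1 -0.8] gap 0.001
[-0.9  -0.01  0.33  1.87  0.    1.28  0.66]
```

Emit:
{"method": "servo_tool", "body": {
  "linear": [
    [-18,-44,0],
    [-18,-44,0],
    [-18,-44,0],
    [-18,-44,0],
    [-18,-44,0],
    [-18,-44,0],
    [0,0,20],
    [0,0,20],
    [0,0,20],
    [0,0,0]
  ],
  "delta_rot": [
    [0,0,0],
    [0,0,0],
    [0,0,0],
    [0,0,0],
    [0,0,0],
    [0,0,0],
    [0,0,-0.175],
    [0,0,-0.175],
    [0,0,0],
    [0,0,0]
  ],
  "jaw": [-1,-1,-1,-1,-1,-1,-1,-1,-1,-1]
}}

```text
time_s: 3.1
eef_pos: [448.2, -81.6, 320.6]
ee_rot: [[-1.0, -0.005, -0.002], [-0.005, 1.0, -0.0], [0.002, -0.0, -1.0]]
wrist_force: [0.3, -0.8, 0.1]
finger_gap: -0.001
```

```bash
cat >> h.py <<'E'
def wr(name):
    s=sensors.get_state();im=get_image('wrist');p=camera_params('wrist')
    T=np.eye(4);T[:3,:3]=s['ee_rot'];T[:3,3]=s['eef_pos'];W=T@np.array(p['tool_from_camera'])
    np.save('pics/'+name+'.npy',W);cv2.imwrite('pics/'+name+'.png',im);cv2.imwrite('pics/'+name+'b.png',cv2.resize(im,(800,600),interpolation=cv2.INTER_CUBIC));return im
def wproj(name,X):
    W=np.linalg.inv(np.load('pics/'+name+'.npy'));p=camera_params('wrist');Y=W[:3,:3]@np.array(X,float)+W[:3,3];return p['fx']*Y[0]/Y[2]+p['cx'],p['fy']*Y[1]/Y[2]+p['cy']
def wplane(name,u,v,z):
    W=np.load('pics/'+name+'.npy');p=camera_params('wrist');d=W[:3,:3]@np.array([(u-p['cx'])/p['fx'],(v-p['cy'])/p['fy'],1]);o=W[:3,3];return o+d*(z-o[2])/d[2]
def find(c,things):
    for t in things: print(c,t,[(np.round(d['centre']).tolist(),round(d['confidence'],2)) for d in finder.look_for(c,t)][:3])
E
python3 -c "
from h import *
s=st();print(np.round(s['joint_pos'],2))
wr('w1');find('wrist',['vise_base','clamp_knob','board'])"
```

```text
3.1 [448.2 -81.6 320.6] [[-1.0, -0.005, -0.002], [-0.005, 1.0, -0.0], [0.002, -0.0, -1.0]] F [ 0.3 -0.8  0.1] gap -0.001
[-0.67 -0.04  0.7   2.02  0.03  1.16  1.59]
wrist vise_base [([533.0, -86.0, 88.0], 0.7)]
wrist clamp_knob [([526.0, -83.0, 93.0], 0.9)]
wrist board [([560.0, -121.0, 137.0], 0.81)]
```

View pics/w1b.png

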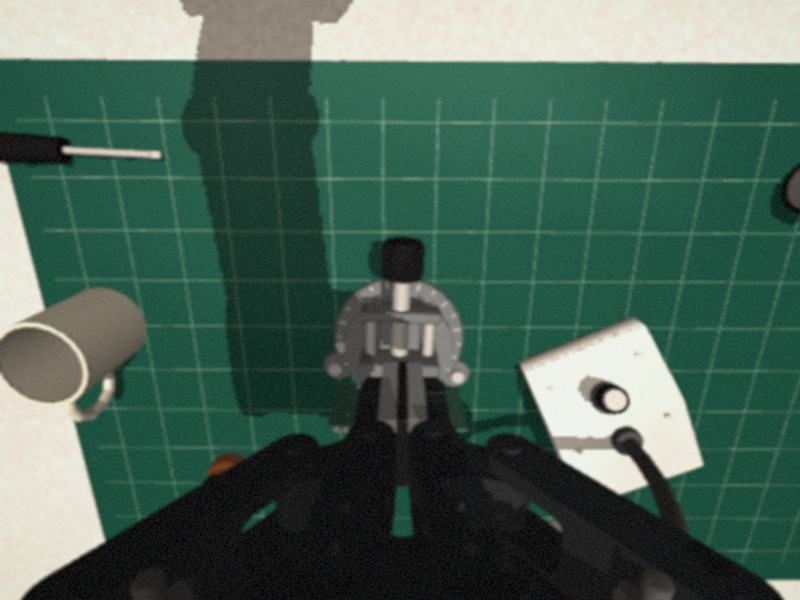

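```bash
python3 -c "
from h import *
a=cv2.imread('pics/w1.png');cv2.imwrite('pics/w1c.png',cv2.resize(a[140:300,190:320],(650,800),interpolation=cv2.INTER_CUBIC)[:600])
for n,X in dict(ax=[556,-86,12],L=[600.8,-24.6,12],R=[589,-156,12],h=[647,-70,26],kn=[454,-83,88]).items(): print(n,np.round(proj('side',X),1),(np.array(proj('side',X))-[200,120])*5, np.array(wproj('w1',X))*800/512)
"
```

```text
ax [259.9 207.2] [299.41183832 436.24658931] [397.02881143 334.86847051]
L [268.2 194.9] [341.19718945 374.27551962] [455.14807272 374.25356587]
R [274.8 219. ] [374.02728651 495.15400724] [330.03229361 363.50190675]
h [284.7 197.5] [423.30215889 387.41008849] [411.80864604 419.42560982]
kn [228.6 192.6] [143.23573595 362.90253352] [400.11689136 255.46815623]
```

View pics/w1c.png

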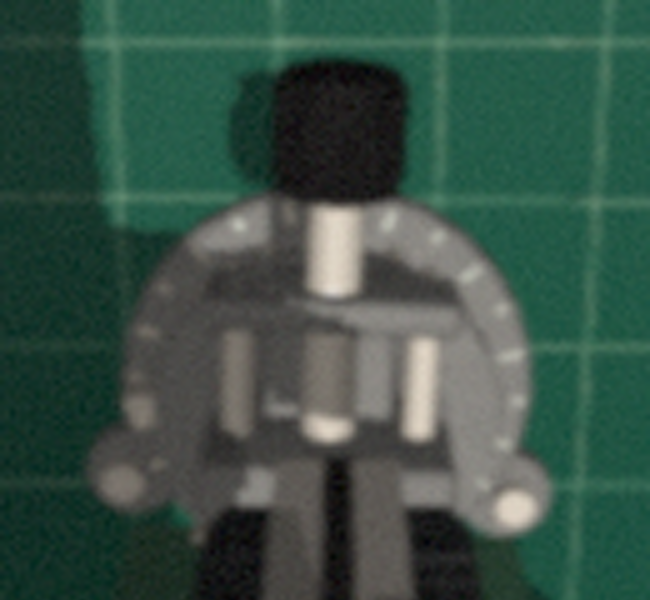

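```bash
python3 -c "
from h import *
from scipy.optimize import least_squares
M=[(238,222),(390,220),(437,237),(472,272),(502,310),(512,355),(517,400),(502,442),(165,288),(148,330),(138,410),(288,212)]
P=np.array([wplane('w1',190+u/5,140+v/5,12)[:2] for u,v in M])
r=least_squares(lambda q:np.hypot(P[:,0]-q[0],P[:,1]-q[1])-q[2],[556,-86,60]);print(r.x)
for m,p in zip(M,P): print(m,np.round(p),round(np.degrees(np.arctan2(p[1]-r.x[1],p[0]-r.x[0]))%360,1),round(np.hypot(*(p-r.x[:2])),1))
K=wplane('w1',190+340/5,140+130/5,104);print('knob',K)
for u,v in [(335,250),(328,430)]: print(wplane('w1',190+u/5,140+v/5,94))
for u,v in [(120,485),(515,508)]: p=wplane('w1',190+u/5,140+v/5,14);print('lug',p,np.degrees(np.arctan2(p[1]-r.x[1],p[0]-r.x[0])))
"
```

```text
[561.60057369 -84.14187286  60.81208502]
(238, 222) [ 506. -112.] 206.2 62.1
(390, 220) [505. -65.] 161.0 59.9
(437, 237) [510. -50.] 146.3 61.5
(472, 272) [522. -39.] 131.2 60.3
(502, 310) [535. -29.] 116.1 61.6
(512, 355) [550. -25.] 101.2 60.3
(517, 400) [566. -23.] 86.3 61.5
(502, 442) [581. -27.] 71.7 60.3
(165, 288) [ 528. -135.] 236.3 60.9
(148, 330) [ 542. -141.] 250.9 59.8
(138, 410) [ 570. -145.] 277.7 61.3
(288, 212) [503. -96.] 191.5 60.2
knob [453.1169698  -80.65067149 104.        ]
[486.71362352 -81.66126896  94.        ]
[536.64320373 -83.21706003  94.        ]
lug [ 595.86648032 -151.45819584   14.        ] -63.022622852168276
lug [603.5240523  -21.89990622  14.        ] 56.037508208943954
```

```bash
python3 -c "
from h import *
for b in (-3.7,11.3):
  B=np.radians(b)
  for t,r,z in [(0,96,26),(0,96,0),(0,66,26),(-90,60,12),(180,60,12)]:
    a=B+np.radians(t);X=[560+r*np.cos(a),-85+r*np.sin(a),z]
    print(b,t,r,z,'top',np.round((np.array(proj('top',X))-[160,140])*6),'side',np.round((np.array(proj('side',X))-[200,120])*5))
a=cv2.imread('pics/top0.png');cv2.imwrite('pics/topd.png',cv2.resize(a[155:215,225:285],(600,600),interpolation=cv2.INTER_CUBIC))
a=cv2.imread('pics/side0.png');cv2.imwrite('pics/sided.png',cv2.resize(a[180:230,220:300],(800,500),interpolation=cv2.INTER_CUBIC))
"
```

```text
-3.7 0 96 26 top [564. 149.] side [445. 404.]
-3.7 0 96 0 top [565. 155.] side [443. 434.]
-3.7 0 66 26 top [562. 201.] side [401. 408.]
-3.7 -90 60 12 top [662. 323.] side [320. 492.]
-3.7 180 60 12 top [552. 424.] side [217. 444.]
11.3 0 96 26 top [520. 153.] side [432. 383.]
11.3 0 96 0 top [522. 159.] side [430. 413.]
11.3 0 66 26 top [531. 204.] side [393. 394.]
11.3 -90 60 12 top [660. 296.] side [343. 487.]
11.3 180 60 12 top [580. 422.] side [223. 458.]
```

View pics/topd.png

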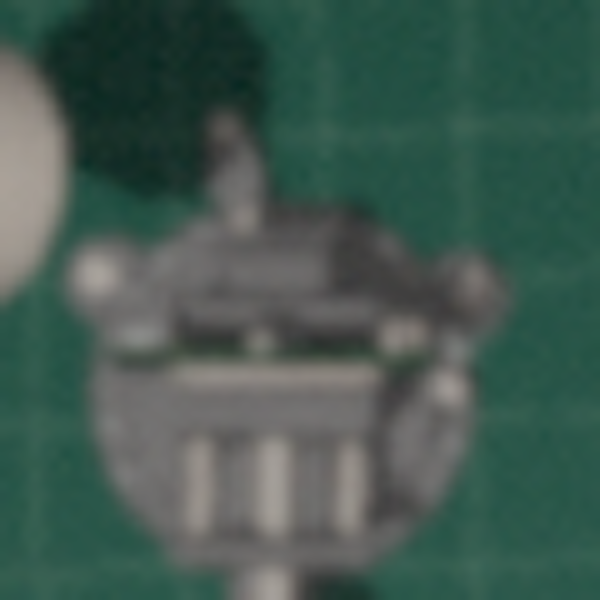

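View pics/sided.png

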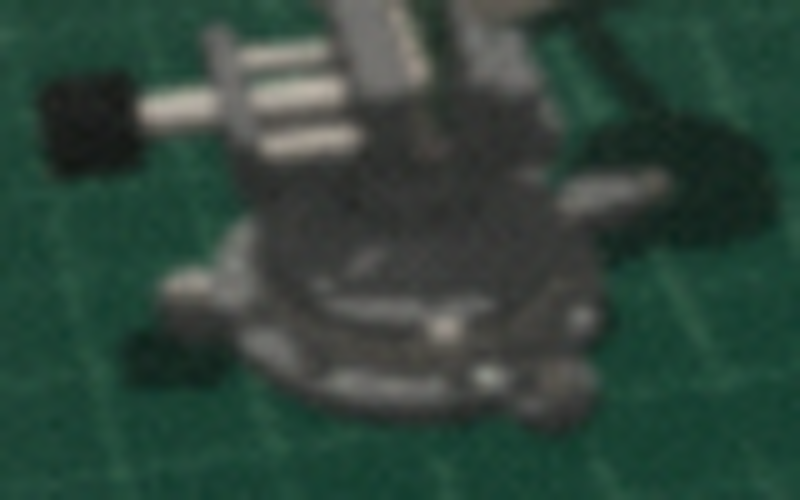

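Emit:
{"method": "servo_tool", "body": {
  "linear": [
    [-6,50,0],
    [0,0,45],
    [0,0,45],
    [0,0,45],
    [0,0,45],
    [0,0,45],
    [0,0,0],
    [0,0,0],
    [0,0,0],
    [0,0,0]
  ],
  "delta_rot": [
    [0,0,0],
    [0,0,0],
    [0,0,0],
    [0,0,0],
    [0,0,0],
    [0,0,0],
    [0,0,0],
    [0,0,0],
    [0,0,0],
    [0,0,0]
  ],
  "jaw": [-1,-1,-1,-1,-1,-1,-1,-1,-1,-1]
}}

```text
time_s: 4.55
eef_pos: [455.3, -31.2, 97.6]
ee_rot: [[-1.0, -0.005, 0.002], [-0.005, 1.0, 0.001], [-0.002, 0.001, -1.0]]
wrist_force: [0.2, 0.0, -0.4]
finger_gap: -0.002
```

```bash
python3 -c "
from h import *
s=st();wr('w2');p0=s['eef_pos']
def pos(f):
  d=np.radians(f-180);h=11*abs(np.sin(d))+14.5*abs(np.cos(d));F=np.radians(f)
  return np.array([558+104*np.cos(F)+(16+h)*np.sin(F),-86+104*np.sin(F)-(16+h)*np.cos(F)])
last=p0[:2]
for f in [176,181,186,191,196,201,206,211,216,221,226,231,236,241,244,247,250]:
  q=pos(f);d=q-last;print(f,np.round(q),'tool',np.round([-d[0],d[1]],1));last=q
"
```

```text
4.55 [455.3 -31.2  97.6] [[-1.0, -0.005, 0.002], [-0.005, 1.0, 0.001], [-0.002, 0.001, -1.0]] F [ 0.2  0.  -0.4] gap -0.002
176 [456. -48.] tool [ -1.1 -16.4]
181 [453. -57.] tool [ 3.  -9.5]
186 [451. -65.] tool [ 2.2 -8.3]
191 [450. -74.] tool [ 1.5 -8.6]
196 [449. -83.] tool [ 0.8 -8.9]
201 [449. -92.] tool [ 0. -9.]
206 [ 450. -101.] tool [-0.8 -9.1]
211 [ 451. -110.] tool [-1.6 -9.2]
216 [ 454. -119.] tool [-2.5 -9.1]
221 [ 457. -128.] tool [-3.3 -9. ]
226 [ 461. -137.] tool [-4.2 -8.8]
231 [ 466. -146.] tool [-5.1 -8.4]
236 [ 472. -154.] tool [-5.9 -8. ]
241 [ 479. -161.] tool [-6.7 -7.5]
244 [ 483. -165.] tool [-4.4 -4.2]
247 [ 488. -169.] tool [-4.7 -4. ]
250 [ 493. -173.] tool [-4.9 -3.7]
```

View pics/w2b.png

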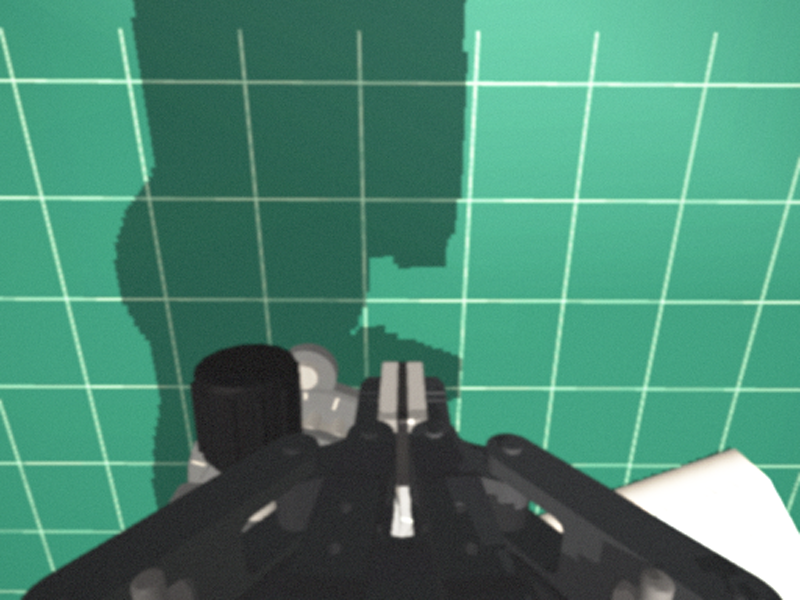

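Emit:
{"method": "servo_tool", "body": {
  "linear": [
    [0,-8,-5],
    [0,-8,0],
    [3,-9,0],
    [2,-9,0],
    [2,-9,0],
    [1,-9,0],
    [0,-9,0],
    [-1,-9,0],
    [-2,-9,0],
    [0,0,0]
  ],
  "delta_rot": [
    [0,0,0],
    [0,0,0],
    [0,0,0],
    [0,0,0],
    [0,0,0],
    [0,0,0],
    [0,0,0],
    [0,0,0],
    [0,0,0],
    [0,0,0]
  ],
  "jaw": [-1,-1,-1,-1,-1,-1,-1,-1,-1,-1]
}}

```text
time_s: 5.85
eef_pos: [449.9, -111.6, 101.3]
ee_rot: [[-1.0, -0.004, -0.0], [-0.004, 1.0, -0.0], [0.0, -0.0, -1.0]]
wrist_force: [-0.4, 0.1, -0.6]
finger_gap: 0.001
```

```bash
python3 -c "
from h import *
s=st();wr('w3');get_image('top');a=get_image('top');cv2.imwrite('pics/t3.png',cv2.resize(a[150:250,200:330],(780,600),interpolation=2))"
```

```text
5.85 [ 449.9 -111.6  101.3] [[-1.0, -0.004, -0.0], [-0.004, 1.0, -0.0], [0.0, -0.0, -1.0]] F [-0.4  0.1 -0.6] gap 0.001
```

View pics/w3b.png

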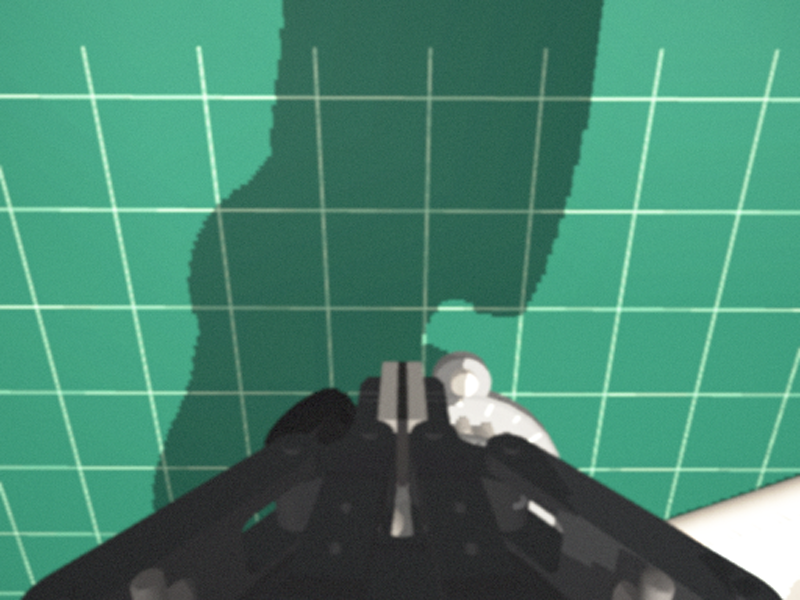

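View pics/t3.png

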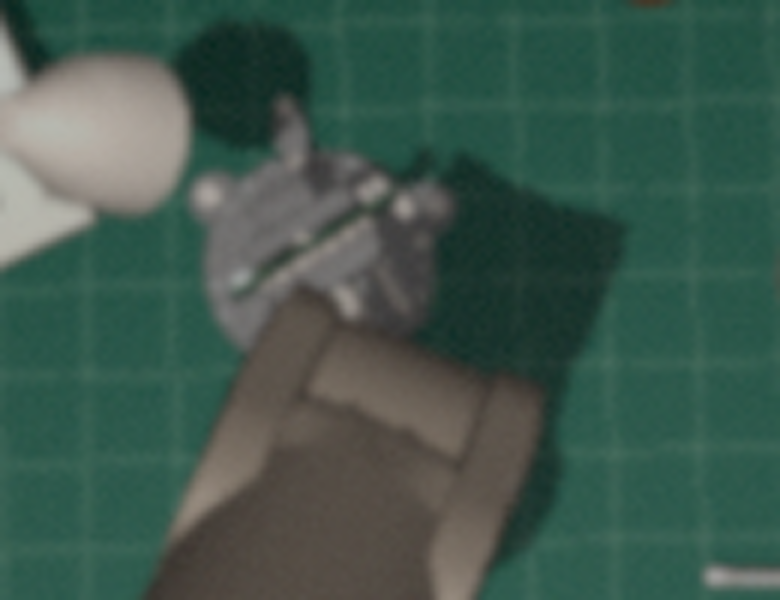

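Emit:
{"method": "servo_tool", "body": {
  "linear": [
    [-2,-7,0],
    [-3,-9,0],
    [-4,-9,0],
    [-5,-9,0],
    [-6,-8,0],
    [-7,-8,0],
    [-4,-4,0],
    [-5,-4,0],
    [0,0,0],
    [0,0,0]
  ],
  "delta_rot": [
    [0,0,0],
    [0,0,0],
    [0,0,0],
    [0,0,0],
    [0,0,0],
    [0,0,0],
    [0,0,0],
    [0,0,0],
    [0,0,0],
    [0,0,0]
  ],
  "jaw": [-1,-1,-1,-1,-1,-1,-1,-1,-1,-1]
}}

```text
time_s: 7.25
eef_pos: [486.3, -168.7, 101.4]
ee_rot: [[-1.0, -0.005, 0.0], [-0.005, 1.0, -0.0], [-0.0, -0.0, -1.0]]
wrist_force: [0.6, 0.0, 0.1]
finger_gap: -0.001
```

```bash
python3 -c "
from h import *
s=st();print(s['joint_pos']);wr('w4');a=get_image('top');cv2.imwrite('pics/t4r.png',a);cv2.imwrite('pics/t4.png',cv2.resize(a[150:250,200:330],(780,600),interpolation=2))"
```

```text
7.25 [ 486.3 -168.7  101.4] [[-1.0, -0.005, 0.0], [-0.005, 1.0, -0.0], [-0.0, -0.0, -1.0]] F [0.6 0.  0.1] gap -0.001
[-0.26921808  0.42467337  0.58777978  2.1180229  -0.36358348  0.69631681
  2.13606066]
```

View pics/t4.png

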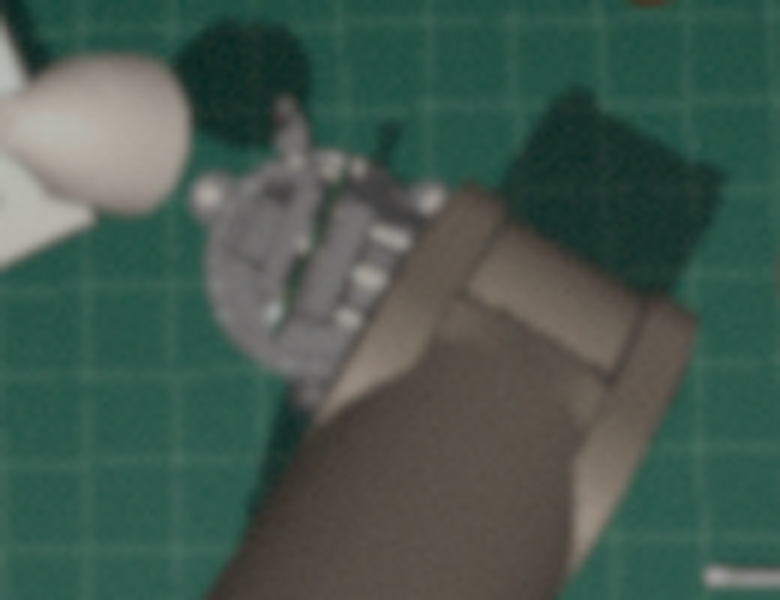

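View pics/w4b.png

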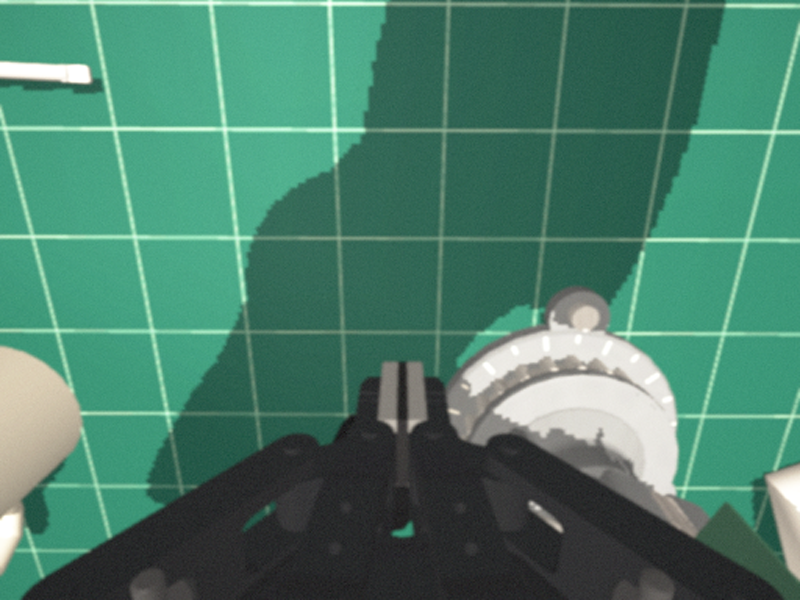

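```bash
python3 -c "
from h import *
a=cv2.imread('pics/t4r.png');cv2.imwrite('pics/t4d.png',cv2.resize(a[165:215,225:285],(720,600),interpolation=cv2.INTER_CUBIC))
for b in (11.3,):
  for v in (45,60):
    n=np.radians(b+v)
    for s in (-50,50):
      X=[558-s*np.sin(n),-86+s*np.cos(n),164];u=np.array(proj('top',X));print(v,s,(u-[225,165])*12)
"
```

```text
45 -50 [429.30240857 133.40966578]
45 50 [215.85027186 466.81310315]
60 -50 [382.54935537 111.81487688]
60 50 [262.83025966 488.71123561]
```

View pics/t4d.png

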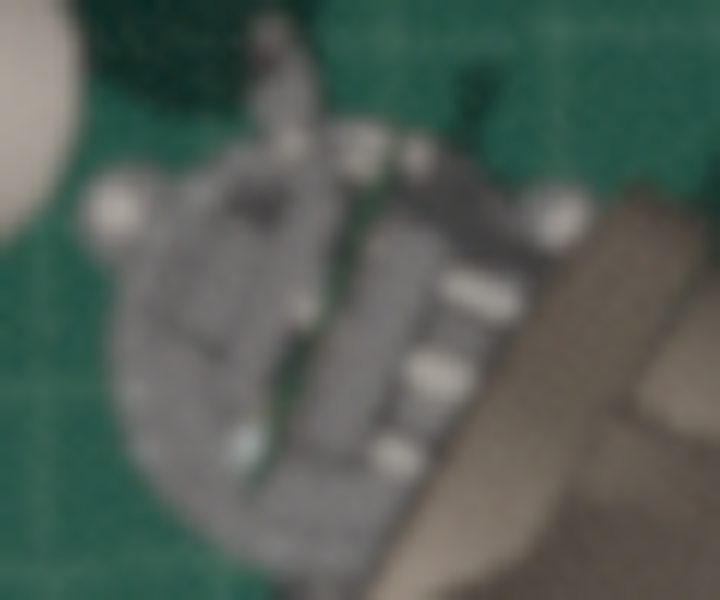

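Emit:
{"method": "servo_tool", "body": {
  "linear": [
    [-2,-2,0],
    [-2,-1,0],
    [0,0,0],
    [10,8,0],
    [10,8,0],
    [0,0,-40],
    [0,0,-40],
    [0,0,-45],
    [0,0,-45],
    [0,0,-45]
  ],
  "delta_rot": [
    [0,0,0],
    [0,0,0],
    [0,0,0],
    [0,0,0],
    [0,0,0],
    [0,0,0],
    [0,0,0],
    [0,0,0],
    [0,0,0],
    [0,0,0]
  ],
  "jaw": [-1,-1,-1,-1,-1,-1,-1,-1,-1,-1]
}}

```text
time_s: 8.6
eef_pos: [469.3, -154.9, 317.5]
ee_rot: [[-1.0, -0.006, -0.0], [-0.006, 1.0, 0.001], [0.0, 0.001, -1.0]]
wrist_force: [0.4, 0.3, -0.4]
finger_gap: -0.0
```

```bash
python3 -c "
from h import *
s=st();print(np.round(s['joint_pos'],2));wr('w5');a=get_image('top');cv2.imwrite('pics/t5d.png',cv2.resize(a[165:215,225:285],(720,600),interpolation=cv2.INTER_CUBIC));a=get_image('side');cv2.imwrite('pics/s5d.png',cv2.resize(a[170:230,220:300],(800,600),interpolation=cv2.INTER_CUBIC))"
```

```text
8.6 [ 469.3 -154.9  317.5] [[-1.0, -0.006, -0.0], [-0.006, 1.0, 0.001], [0.0, 0.001, -1.0]] F [ 0.4  0.3 -0.4] gap -0.0
[-0.51  0.06  0.74  1.95 -0.04  1.15  1.83]
```

View pics/t5d.png

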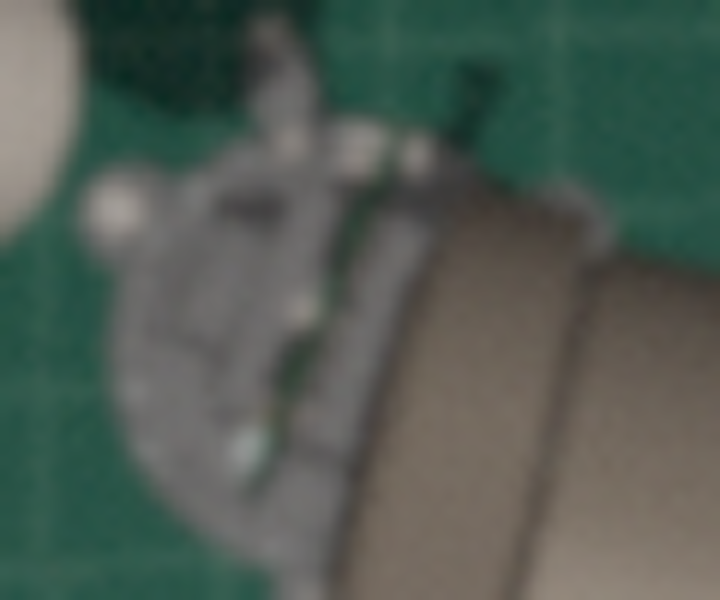

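View pics/s5d.png

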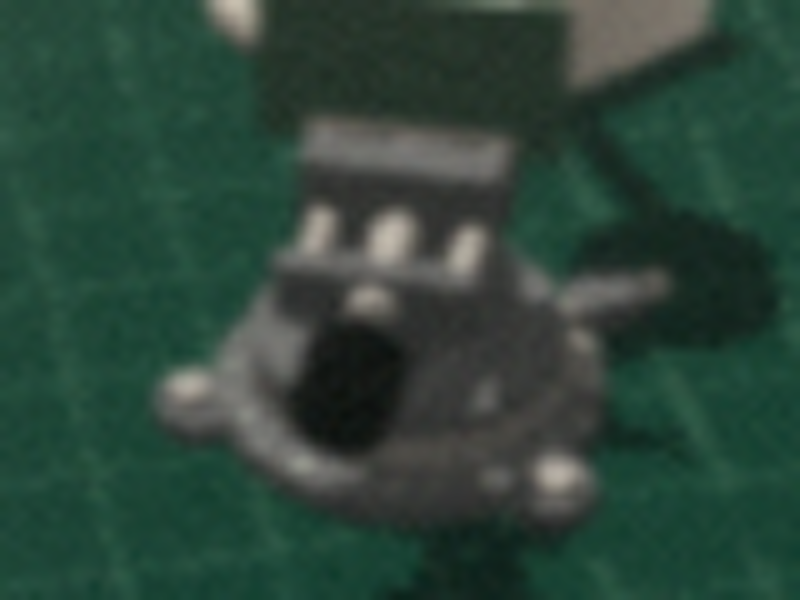

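View pics/w5b.png

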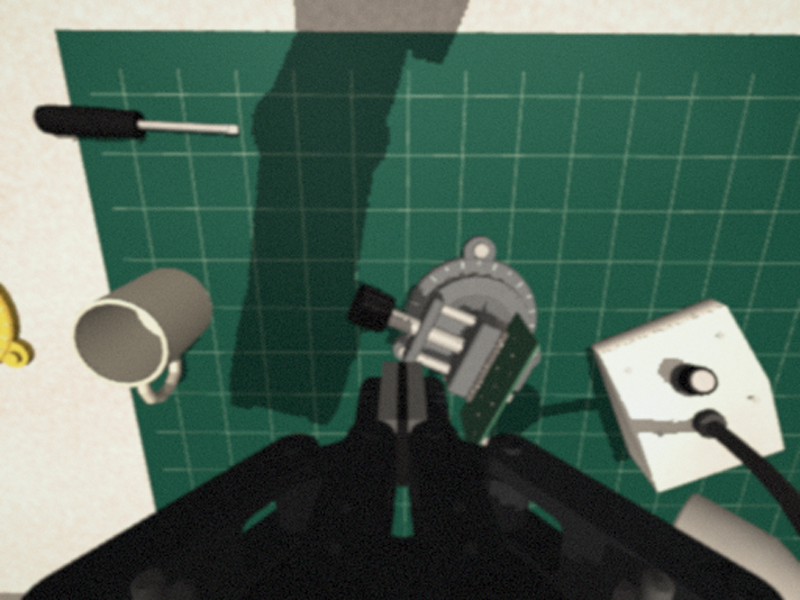

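```bash
python3 -c "
from h import *
a=cv2.imread('pics/w5.png');cv2.imwrite('pics/w5c.png',cv2.resize(a[140:290,210:360],(600,600),interpolation=cv2.INTER_CUBIC))
ax=np.array([559,-86])
for v in (45,60):
  f=np.radians(180+11.3+v);e=np.array([np.cos(f),np.sin(f)]);t=np.array([-e[1],e[0]])
  o=[]
  for (r,c,z) in [(104,0,88),(120,0,88),(88,0,88),(0,50,164),(0,-50,164),(0,50,104),(63,33,100),(63,-33,100)]:
    X=[*(ax+r*e+c*t),z];o.append(np.round((np.array(wproj('w5',X))-[210,140])*4).tolist())
  print(v,o)
"
```

```text
45 [[132.0, 176.0], [89.0, 149.0], [174.0, 203.0], [332.0, 598.0], [562.0, 329.0], [311.0, 479.0], [181.0, 338.0], [302.0, 174.0]]
60 [[95.0, 248.0], [47.0, 233.0], [142.0, 263.0], [373.0, 615.0], [519.0, 308.0], [345.0, 495.0], [182.0, 390.0], [252.0, 208.0]]
```

View pics/w5c.png

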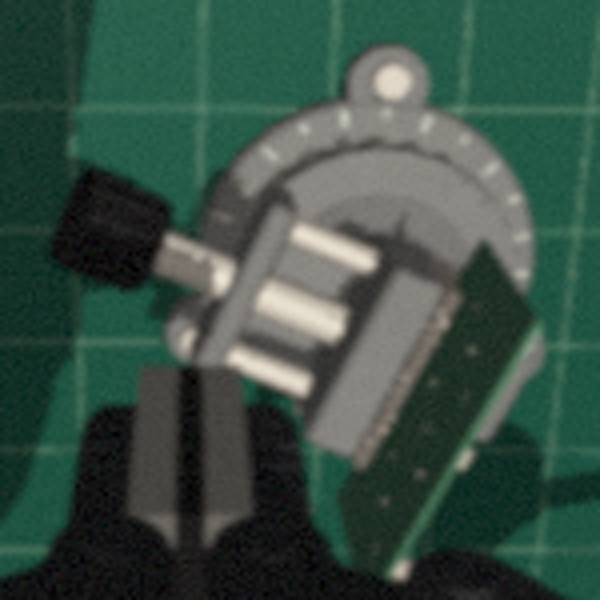

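```bash
python3 -c "
from h import *
st();b=wr('w6');a=cv2.imread('pics/w5.png');print(cv2.absdiff(a,b)[140:290,210:360].mean())
cv2.imwrite('pics/w6c.png',cv2.resize(b[140:290,210:360],(600,600),interpolation=cv2.INTER_CUBIC))
P=lambda u,v,z:wplane('w6',210+u/4,140+v/4,z)[:2]
# marks
M=[(268,153),(305,128),(343,118),(387,112),(427,124),(464,142),(488,170),(508,203),(520,238),(522,274)]
Q=np.array([P(u,v,12) for u,v in M])
from scipy.optimize import least_squares
r=least_squares(lambda q:np.hypot(Q[:,0]-q[0],Q[:,1]-q[1])-60.8,[558,-86]).x;print('axis',r,np.round(np.degrees(np.arctan2(Q[:,1]-r[1],Q[:,0]-r[0]))%360,1))
def ang(a,b): d=b-a;return np.degrees(np.arctan2(d[1],d[0]))
print('board edge normal',ang(P(388,578,164),P(542,322,164))+90, ang(P(340,490,104),P(488,245,104))+90)
print('ends',P(388,578,164),P(542,322,164))
print('screw rods',ang(P(230,352,88),P(310,388,88)),ang(P(292,230,88),P(375,265,88)),ang(P(260,297,90),P(345,325,90)),'knobscrew',ang(P(110,228,88),P(300,308,88)))
print('knob',P(110,228,90))
"
```

```text
8.75 [ 470.5 -155.   317.9] [[-1.0, -0.006, 0.004], [-0.006, 1.0, 0.001], [-0.004, 0.001, -1.0]] F [ 0.4  0.3 -0.5] gap 0.001
7.774992592592593
axis [564.32633919 -84.37535162] [221.1 205.1 191.2 175.7 160.7 145.4 131.2 115.7 100.8  86.5]
board edge normal 246.15423994255488 244.74193935727556
ends [596.44279832 -98.22579767] [517.61741984 -63.3844354 ]
screw rods 63.99673660599118 66.39870804230847 70.75278708509656 knobscrew 65.95704752825694
knob [ 520.37611628 -179.42764664]
```

View pics/w6c.png

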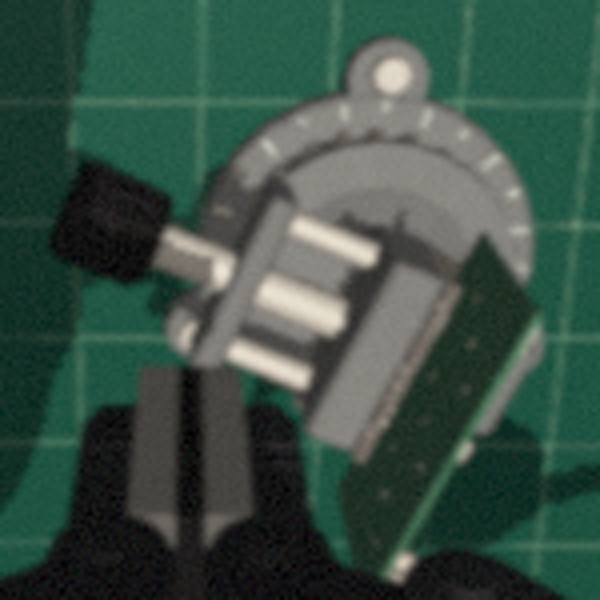

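Emit:
{"method": "servo_tool", "body": {
  "linear": [
    [0,0,43],
    [0,0,43],
    [0,0,43],
    [0,0,43],
    [0,0,43],
    [-10,-8,0],
    [-10,-8,0],
    [-4,-3,0],
    [-4,-3,0],
    [0,0,0]
  ],
  "delta_rot": [
    [0,0,0],
    [0,0,0],
    [0,0,0],
    [0,0,0],
    [0,0,0],
    [0,0,0],
    [0,0,0],
    [0,0,0],
    [0,0,0],
    [0,0,0]
  ],
  "jaw": [-1,-1,-1,-1,-1,-1,-1,-1,-1,-1]
}}

```text
time_s: 10.05
eef_pos: [498.7, -177.3, 101.9]
ee_rot: [[-1.0, -0.005, 0.001], [-0.005, 1.0, 0.0], [-0.001, 0.0, -1.0]]
wrist_force: [-0.4, 0.1, 0.2]
finger_gap: -0.001
```

```bash
python3 -c "
from h import *
s=st();wr('w7');a=get_image('top');cv2.imwrite('pics/t7d.png',cv2.resize(a[165:215,225:285],(720,600),interpolation=cv2.INTER_CUBIC));a=get_image('side');cv2.imwrite('pics/s7d.png',cv2.resize(a[170:230,220:300],(800,600),interpolation=cv2.INTER_CUBIC))"
```

```text
10.05 [ 498.7 -177.3  101.9] [[-1.0, -0.005, 0.001], [-0.005, 1.0, 0.0], [-0.001, 0.0, -1.0]] F [-0.4  0.1  0.2] gap -0.001
```

View pics/t7d.png

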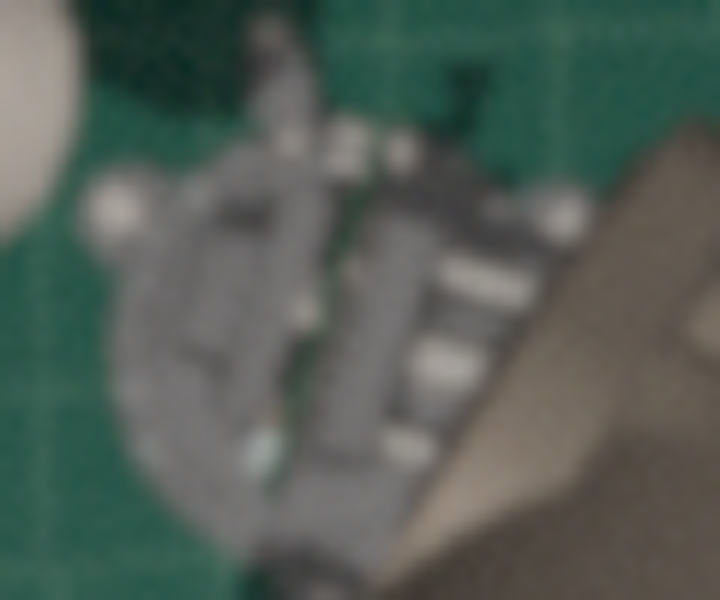

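Emit:
{"method": "servo_tool", "body": {
  "linear": [
    [10,8,0],
    [10,8,0],
    [0,0,-43],
    [0,0,-43],
    [0,0,-43],
    [0,0,-43],
    [0,0,-43],
    [8,4,0],
    [0,0,0],
    [0,0,0]
  ],
  "delta_rot": [
    [0,0,0],
    [0,0,0],
    [0,0,0],
    [0,0,0],
    [0,0,0],
    [0,0,0],
    [0,0,0],
    [0,0,0],
    [0,0,0],
    [0,0,0]
  ],
  "jaw": [-1,-1,-1,-1,-1,-1,-1,-1,-1,-1]
}}

```text
time_s: 11.45
eef_pos: [469.7, -157.0, 315.4]
ee_rot: [[-1.0, -0.006, -0.001], [-0.006, 1.0, 0.0], [0.001, 0.0, -1.0]]
wrist_force: [-0.0, -0.6, -0.7]
finger_gap: 0.0
```

```bash
python3 -c "
from h import *
st();b=wr('w8')
cv2.imwrite('pics/w8c.png',cv2.resize(b[140:290,210:360],(600,600),interpolation=cv2.INTER_CUBIC))
ax=np.array([560,-85])
for v in (45,60):
  f=np.radians(180+11.3+v);e=np.array([np.cos(f),np.sin(f)]);t=np.array([-e[1],e[0]])
  print(v,[np.round((np.array(wproj('w8',[*(ax+r*e+c*t),z]))-[210,140])*4).tolist() for (r,c,z) in [(104,0,88),(0,50,164),(0,-50,164)]])
find('wrist',['switch_knob','lamp'])
"
```

```text
11.45 [ 469.7 -157.   315.4] [[-1.0, -0.006, -0.001], [-0.006, 1.0, 0.0], [0.001, 0.0, -1.0]] F [-0.  -0.6 -0.7] gap 0.0
45 [[142.0, 181.0], [344.0, 605.0], [577.0, 335.0]]
60 [[105.0, 253.0], [385.0, 623.0], [533.0, 314.0]]
wrist switch_knob [([586.0, 108.0, 77.0], 0.74), ([535.0, -97.0, 95.0], 0.32)]
wrist lamp [([605.0, 107.0, 66.0], 0.68)]
```

View pics/w8c.png

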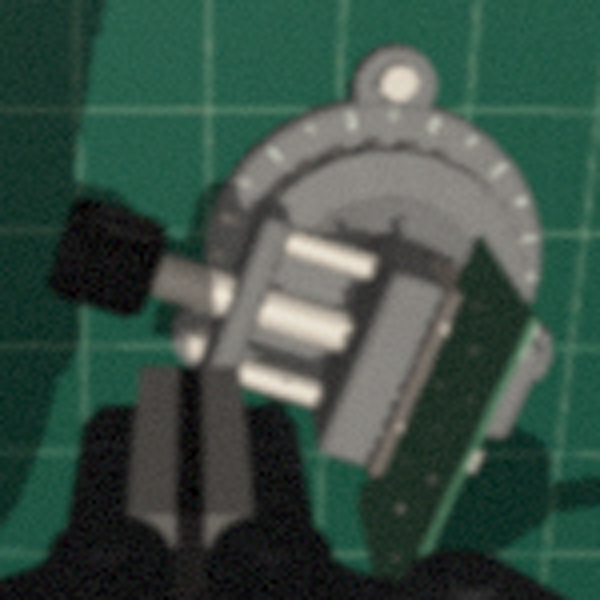

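View pics/w8b.png

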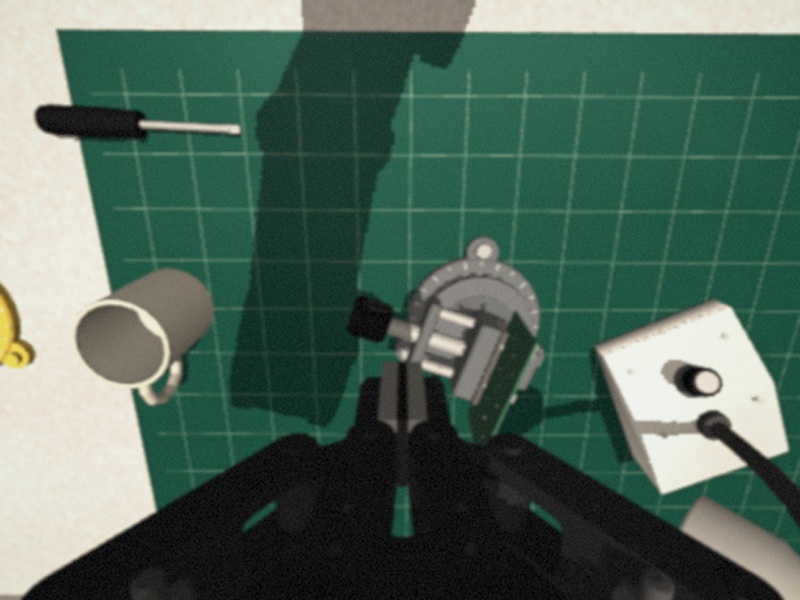

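Emit:
{"method": "servo_tool", "body": {
  "linear": [
    [-46,10,0],
    [-46,10,0],
    [-46,10,0],
    [-46,10,0],
    [-46,10,0],
    [0,0,20],
    [0,0,20],
    [0,0,0],
    [0,0,0],
    [0,0,0]
  ],
  "delta_rot": [
    [0,0,0],
    [0,0,0],
    [0,0,0],
    [0,0,0],
    [0,0,0],
    [0,0,0],
    [0,0,0],
    [0,0,0],
    [0,0,0],
    [0,0,0]
  ],
  "jaw": [-1,-1,-1,-1,-1,-1,-1,-1,-1,-1]
}}

```text
time_s: 12.85
eef_pos: [700.0, -106.4, 277.4]
ee_rot: [[-1.0, -0.005, 0.001], [-0.005, 1.0, 0.0], [-0.001, 0.0, -1.0]]
wrist_force: [-0.1, 0.4, 0.8]
finger_gap: -0.001
```

```bash
python3 -c "
from h import *
st();b=wr('w9')
cv2.imwrite('pics/w9c.png',cv2.resize(b[40:240,130:330],(800,600),interpolation=cv2.INTER_CUBIC))
"
```

```text
12.85 [ 700.  -106.4  277.4] [[-1.0, -0.005, 0.001], [-0.005, 1.0, 0.0], [-0.001, 0.0, -1.0]] F [-0.1  0.4  0.8] gap -0.001
```

View pics/w9b.png

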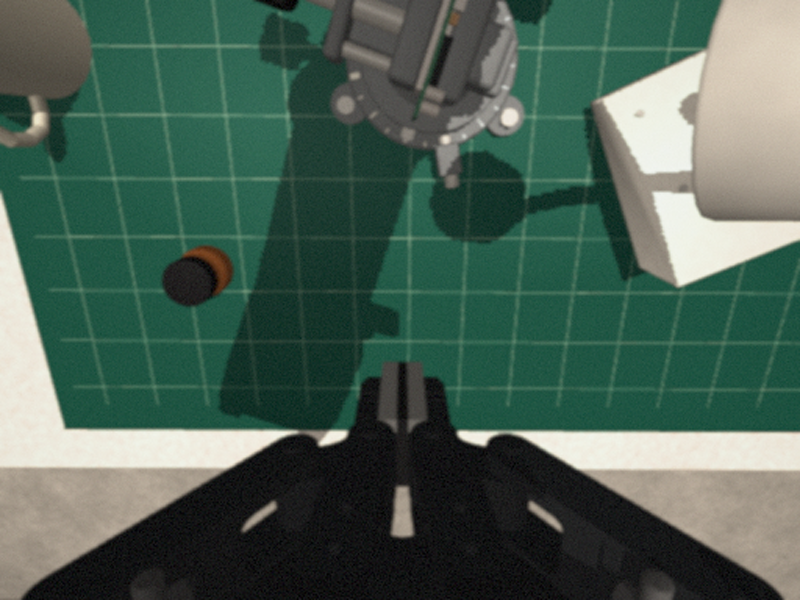

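```bash
python3 -c "
from h import *
b=cv2.imread('pics/w9.png')
c=cv2.resize(b[0:130,190:350],(800,650),interpolation=cv2.INTER_CUBIC)
c=cv2.convertScaleAbs(c,alpha=1.5)[50:650]
cv2.imwrite('pics/w9d.png',c)
"
```

```text
(no output)
```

View pics/w9d.png

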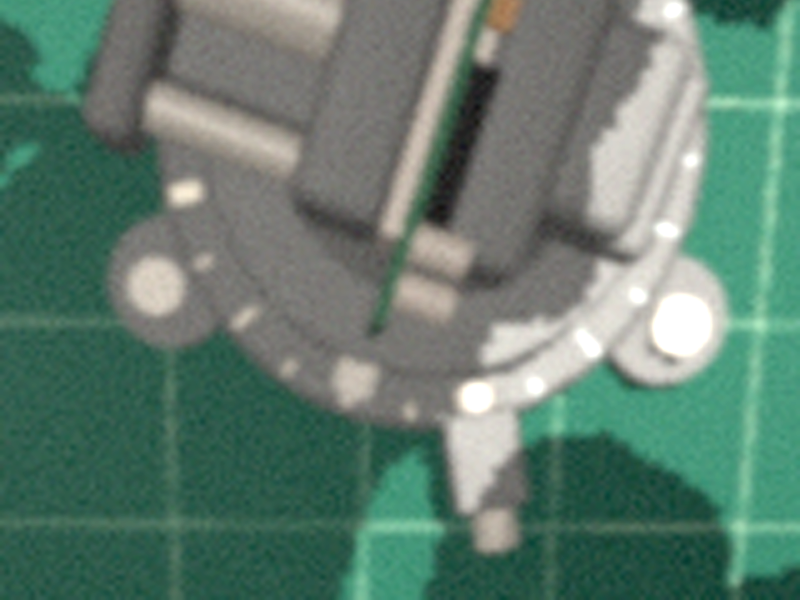

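```bash
python3 -c "
from h import *
P=lambda u,v,z:wplane('w9',190+u/5,(v+50)/5,z)[:2]
M=[(185,192),(203,262),(243,317),(288,368),(355,383),(410,411),(477,397),(535,385),(588,343),(637,295),(665,230),(690,160)]
Q=np.array([P(u,v,12) for u,v in M])
from scipy.optimize import least_squares
i=[0,1,2,3,5,7,8,9,10,11]
r=least_squares(lambda q:np.hypot(Q[i,0]-q[0],Q[i,1]-q[1])-q[2],[558,-86,61]).x;print('axis',r)
print(np.round(np.degrees(np.arctan2(Q[:,1]-r[1],Q[:,0]-r[0]))%360,1),np.round(np.hypot(*(Q-r[:2]).T),1))
a=P(357,372,16);print('pointer z16',np.degrees(np.arctan2(a[1]-r[1],a[0]-r[0]))%360)
a=P(378,328,164)-0;b=P(480,20,164);print('board top', a,b,np.degrees(np.arctan2(a[1]-b[1],a[0]-b[0]))%360-270)
find('wrist',['lamp','switch_knob'])
"
```

```text
axis [561.74778669 -84.24645075  60.74165269]
[280.7 295.8 310.6 325.8 341.8 356.3  12.5  26.5  41.7  56.7  71.6  86.7] [60.2 61.3 60.1 61.5 57.2 61.  58.8 60.9 59.8 61.1 59.9 61.7]
pointer z16 341.3991548175068
board top [ 609.39143383 -100.61566254] [568.79563378 -86.8787699 ] 71.30510024963911
wrist lamp [([618.0, 1.0, 266.0], 0.56)]
wrist switch_knob []
```

Emit:
{"method": "servo_tool", "body": {
  "linear": [
    [0,0,-20],
    [40,0,-20],
    [52,0,0],
    [52,0,0],
    [52,0,0],
    [54,0,0],
    [0,45,0],
    [0,45,0],
    [0,45,0],
    [0,45,0]
  ],
  "delta_rot": [
    [0,0,0],
    [0,0,0],
    [0,0,0],
    [0,0,0],
    [0,0,0],
    [0,0,0],
    [0,0,0],
    [0,0,0],
    [0,0,0],
    [0,0,0]
  ],
  "jaw": [-1,-1,-1,-1,-1,-1,-1,-1,-0.4,0.0]
}}

```text
time_s: 14.25
eef_pos: [449.3, 73.6, 317.9]
ee_rot: [[-1.0, -0.004, 0.002], [-0.004, 1.0, 0.001], [-0.002, 0.001, -1.0]]
wrist_force: [0.9, 0.1, 1.9]
finger_gap: 0.422
```

```bash
python3 -c "
from h import *
s=st();print(np.round(s['joint_pos'],2));wr('w10');find('wrist',['lamp','switch_knob'])
c=lambda u,v:(u*.64,v*.64)
from scipy.optimize import least_squares
"
```

```text
14.25 [449.3  73.6 317.9] [[-1.0, -0.004, 0.002], [-0.004, 1.0, 0.001], [-0.002, 0.001, -1.0]] F [0.9 0.1 1.9] gap 0.422
[-0.89 -0.03  0.58  2.02  0.02  1.15  1.26]
wrist lamp [([591.0, 108.0, 67.0], 0.59)]
wrist switch_knob [([586.0, 109.0, 80.0], 0.52)]
```

View pics/w10b.png

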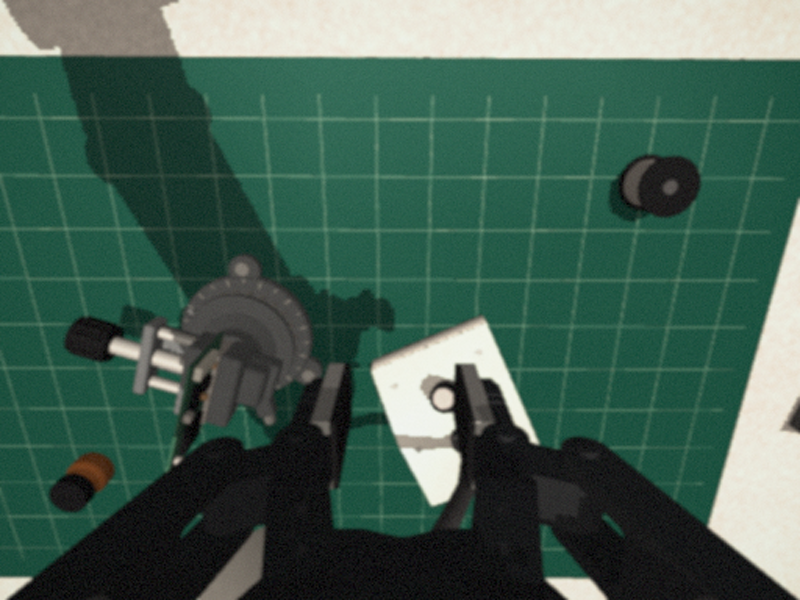

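```bash
python3 -c "
from h import *
def ray(n,u,v):
  W=np.load('pics/'+n+'.npy');p=camera_params('wrist');d=W[:3,:3]@np.array([(u*.64-p['cx'])/p['fx'],(v*.64-p['cy'])/p['fy'],1]);return W[:3,3],d/np.linalg.norm(d)
A=0;b=0;R=[ray('w1',613,398),ray('w5',705,380),ray('w8',706,381),ray('w10',442,397)]
for o,d in R:
  M=np.eye(3)-np.outer(d,d);A=A+M;b=b+M@o
X=np.linalg.solve(A,b);print('cap',X,[round(np.linalg.norm(np.cross(X-o,d)),1) for o,d in R])
for n,e in [('w10',[(372,368),(485,320)]),('w8',[(600,348),(720,302)]),('w1',[(520,366),(637,320)])]:
  a,c=[wplane(n,u*.64,v*.64,12) for u,v in e];d=c-a;print(n,a,c,'yaw',np.degrees(np.arctan2(d[1],d[0]))-90,np.linalg.norm(d))
"
```

```text
cap [586.05389867 110.06842113  82.68418422] [np.float64(1.3), np.float64(1.7), np.float64(0.8), np.float64(0.4)]
w10 [594.96005937  43.61069717  12.        ] [540.42524788 158.15671079  12.        ] yaw 25.45889674203464 126.86542042949982
w8 [588.61673875  46.14122803  12.        ] [538.02318997 157.28894236  12.        ] yaw 24.474647737878442 122.12093015047516
w1 [590.69240123  42.92088941  12.        ] [538.17278598 156.68479655  12.        ] yaw 24.780619463467346 125.30178193001963
```

Emit:
{"method": "servo_tool", "body": {
  "linear": [
    [0,0,0],
    [0,0,0],
    [0,0,0],
    [0,0,0],
    [0,0,0],
    [0,0,0],
    [-1,-6,40],
    [-1,-6,40],
    [-1,-6,40],
    [-1,-6,40]
  ],
  "delta_rot": [
    [0,0,-0.145],
    [0,0,-0.145],
    [0,0,-0.146],
    [0,-0.175,0],
    [0,-0.175,0],
    [0,-0.174,0],
    [0,0,0],
    [0,0,0],
    [0,0,0],
    [0,0,0]
  ],
  "jaw": [0.1,0.1,0.1,0.1,0.1,0.1,0.1,0.1,0.1,0.1]
}}

```text
time_s: 15.65
eef_pos: [504.7, 89.1, 209.4]
ee_rot: [[-0.795, -0.439, 0.419], [-0.373, 0.898, 0.233], [-0.478, 0.029, -0.878]]
wrist_force: [-0.4, 1.6, -0.2]
finger_gap: 0.547
```

```bash
python3 -c "
from h import *
s=st();print(np.round(s['joint_pos'],2));wr('w11');find('wrist',['switch_knob'])
s=get_image('side');cv2.imwrite('pics/s11.png',cv2.resize(s[90:240,170:340],(680,600),interpolation=2))
K=np.array([591.5,112.5,72.5]);n=np.array([-.453,-.211,.866])
for d in (-21,-9,-12,0,12): print(d,np.array(wproj('w11',K+d*n))*1.5625)
"
```

```text
15.65 [504.7  89.1 209.4] [[-0.795, -0.439, 0.419], [-0.373, 0.898, 0.233], [-0.478, 0.029, -0.878]] F [-0.4  1.6 -0.2] gap 0.547
[-1.19 -0.01  1.    2.36 -0.45  0.34  2.23]
wrist switch_knob [([583.0, 111.0, 78.0], 0.75), ([602.0, 118.0, 61.0], 0.7), ([538.0, -57.0, 45.0], 0.54)]
-21 [370.98312052 282.49484068]
-9 [370.44470123 287.37046735]
-12 [370.58305523 286.11761024]
0 [370.01363031 291.27400674]
12 [369.39851779 296.84412479]
```

View pics/w11b.png

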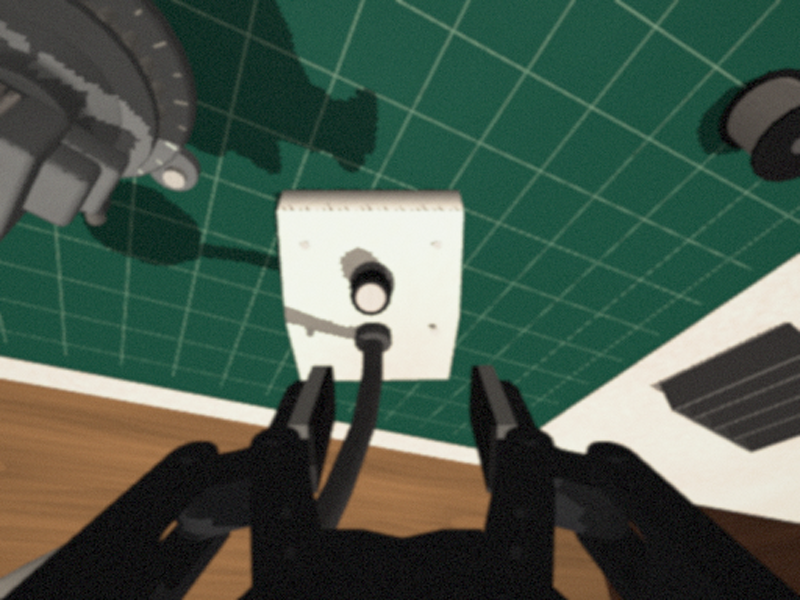

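View pics/s11.png

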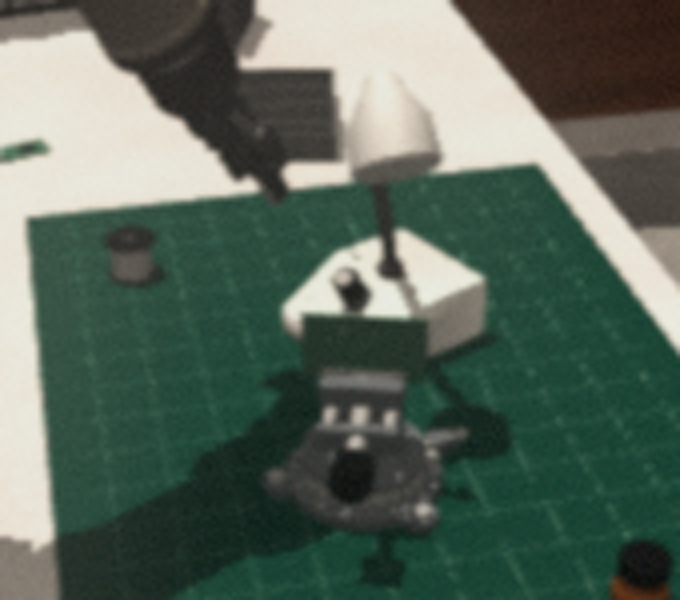

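```bash
cat > plan.py <<'E'
from h import *
from scipy.spatial.transform import Rotation as Ro
def plan(K,yaw,d,tilt=30):
    y=np.radians(yaw);t=np.radians(tilt)
    n=np.array([-np.sin(t)*np.cos(y),-np.sin(t)*np.sin(y),np.cos(t)]);yt=np.array([-np.sin(y),np.cos(y),0])
    R=np.column_stack([np.cross(yt,-n),yt,-n]);s=st();E=np.array(s['ee_rot'])
    print('rotvec tool',np.round(Ro.from_matrix(E.T@R).as_rotvec(),4));p=K+d*n
    print('target',np.round(p,1),'shift in target axes',np.round(R.T@(p-s['eef_pos']),1),'in current axes',np.round(E.T@(p-s['eef_pos']),1))
E
python3 -c "
from plan import *
def ray(n,u,v):
  W=np.load('pics/'+n+'.npy');p=camera_params('wrist');d=W[:3,:3]@np.array([(u*.64-p['cx'])/p['fx'],(v*.64-p['cy'])/p['fy'],1]);return W[:3,3],d/np.linalg.norm(d)
A=0;b=0;R=[ray('w1',613,398),ray('w5',705,380),ray('w8',706,381),ray('w10',442,397),ray('w11',371,297)]
for o,d in R:
  M=np.eye(3)-np.outer(d,d);A=A+M;b=b+M@o
X=np.linalg.solve(A,b);print('cap',X,[round(np.linalg.norm(np.cross(X-o,d)),1) for o,d in R])
n=np.array([-.453,-.211,.866]);K=X-12*n;print(K)
# slope check: slope corner points
for d in (60,30,): plan(K,25,d)
print(np.array(wproj('w11',[0,0,0])))
"
```

```text
cap [586.26680671 110.4494984   82.3259819 ] [np.float64(1.5), np.float64(1.6), np.float64(0.9), np.float64(0.1), np.float64(0.7)]
[591.70280671 112.9814984   71.9339819 ]
15.8 [504.2  88.3 209.1] [[-0.797, -0.437, 0.418], [-0.373, 0.899, 0.23], [-0.476, 0.027, -0.879]] F [-0.   0.  -0.3] gap 0.551
rotvec tool [ 0.0318 -0.0276  0.0008]
target [564.5 100.3 123.9] shift in target axes [ -9.1 -14.6 103.7] in current axes [-11.9 -17.9 102.9]
15.8 [504.2  88.3 209.1] [[-0.797, -0.437, 0.418], [-0.373, 0.899, 0.23], [-0.476, 0.027, -0.879]] F [-0.   0.  -0.3] gap 0.551
rotvec tool [ 0.0318 -0.0276  0.0008]
target [578.1 106.6  97.9] shift in target axes [ -9.1 -14.6 133.7] in current axes [-12.7 -18.9 132.8]
[-265.3796196  1924.02776492]
```

Emit:
{"method": "servo_tool", "body": {
  "linear": [
    [0,0,0],
    [-3,-5,15],
    [-3,-5,15],
    [-3,-5,15],
    [0,0,15],
    [0,0,15],
    [0,0,15],
    [0,0,14],
    [0,0,0],
    [0,0,0]
  ],
  "delta_rot": [
    [0.032,-0.028,0],
    [0,0,0],
    [0,0,0],
    [0,0,0],
    [0,0,0],
    [0,0,0],
    [0,0,0],
    [0,0,0],
    [0,0,0],
    [0,0,0]
  ],
  "jaw": [0.1,0.1,0.1,0.1,0.1,0.1,0.1,0.1,0.1,0.1]
}}

```text
time_s: 17.05
eef_pos: [551.0, 103.6, 141.7]
ee_rot: [[-0.791, -0.416, 0.449], [-0.363, 0.909, 0.203], [-0.493, -0.002, -0.87]]
wrist_force: [-0.1, -0.0, -0.3]
finger_gap: 0.549
```

```bash
python3 -c "
from plan import *
wr('w12');K=np.array([591.7,113,72])
plan(K,25,8);n=np.array([-.453,-.211,.866])
s=get_image('side');cv2.imwrite('pics/s12.png',cv2.resize(s[90:240,170:340],(680,600),interpolation=2))
for d in (-21,-12,0,12): print(d,np.array(wproj('w12',K+d*n))*1.5625)
s=sensors.get_state();print(np.round(s['joint_pos'],2));E=np.array(s['ee_rot']);
for d in (3,22,80): print('tcp ahead',d,np.array(wproj('w12',s['eef_pos']+d*E[:,2]))*1.5625)
"
```

```text
17.1 [550.9 103.9 141.6] [[-0.791, -0.416, 0.449], [-0.363, 0.909, 0.203], [-0.492, -0.002, -0.87]] F [ 0.1 -0.4 -0.1] gap 0.553
rotvec tool [-0.0053 -0.0087 -0.0048]
target [588.1 111.3  78.9] shift in target axes [-0.5 -9.  72.6] in current axes [-1.2 -8.6 72.7]
-21 [386.67175932 307.87539987]
-12 [386.01456501 314.02082902]
0 [385.05757525 322.96964767]
12 [383.99422188 332.91307336]
[-0.46  0.23  0.23  2.32 -1.02  0.16  2.73]
tcp ahead 3 [404.44152966 413.36648116]
tcp ahead 22 [404.14534802 382.70336301]
tcp ahead 80 [403.54710023 320.76791374]
```

View pics/w12b.png

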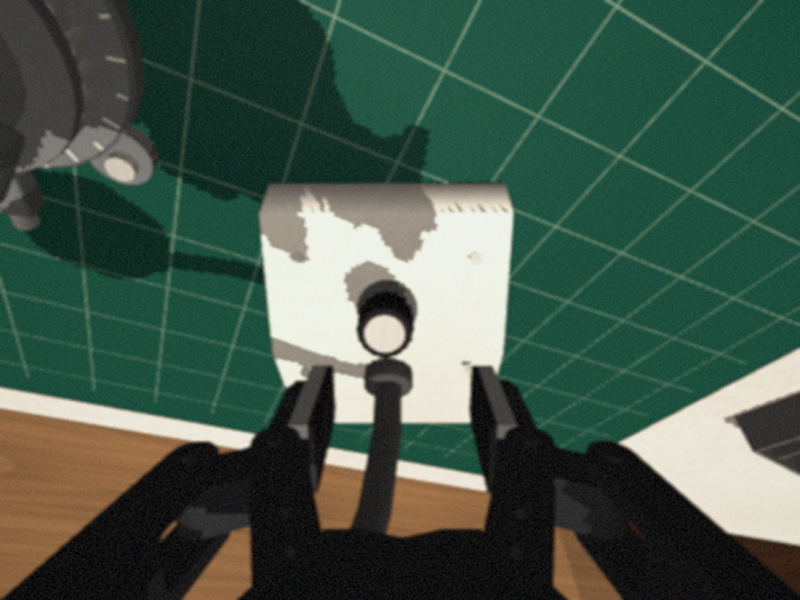

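View pics/s12.png

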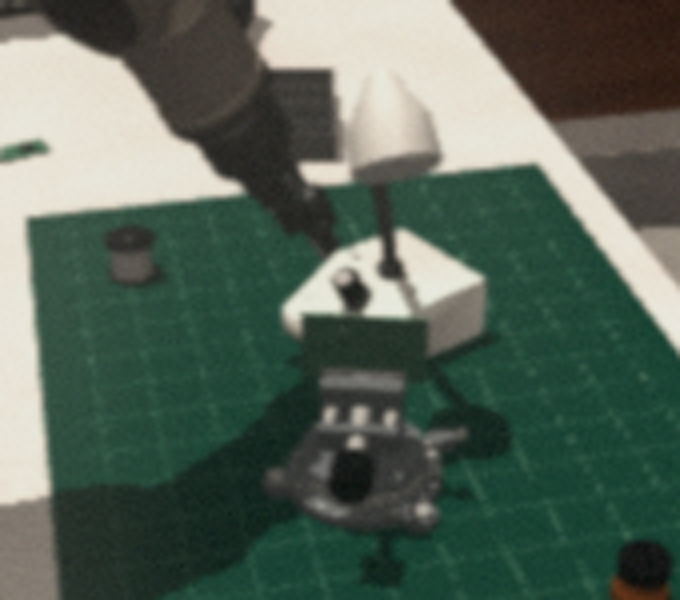

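```bash
cat > kin.py <<'E'
from h import *
from scipy.spatial.transform import Rotation as Ro
from scipy.optimize import least_squares
D=[([-1.37553575,0.42676049,0.07383382,1.60661091,-0.03408849,1.11079958,-0.06707506],[228,635,253],[[-0.941,.338,0],[.338,.941,0],[0,0,-1]]),
([-.9,-.01,.33,1.87,0,1.28,.66],[436.6,201.8,381.5],[[-0.941,.338,0],[.338,.941,0],[0,0,-1]]),
([-.67,-.04,.7,2.02,.03,1.16,1.59],[448.2,-81.6,320.6],[[-1,-.005,0],[-.005,1,0],[0,0,-1]]),
([-0.26921808,0.42467337,0.58777978,2.1180229,-0.36358348,0.69631681,2.13606066],[486.3,-168.7,101.4],[[-1,-.005,0],[-.005,1,0],[0,0,-1]]),
([-.51,.06,.74,1.95,-.04,1.15,1.83],[469.3,-154.9,317.5],[[-1,-.006,0],[-.006,1,0],[0,0,-1]]),
([-.89,-.03,.58,2.02,.02,1.15,1.26],[449.3,73.6,317.9],[[-1,-.004,0],[-.004,1,0],[0,0,-1]]),
([-1.19,-.01,1,2.36,-.45,.34,2.23],[504.7,89.1,209.4],[[-0.795,-0.439,0.419],[-0.373,0.898,0.233],[-0.478,0.029,-0.878]]),
([-.46,.23,.23,2.32,-1.02,.16,2.73],[550.9,103.9,141.6],[[-0.791,-0.416,0.449],[-0.363,0.909,0.203],[-0.492,-0.002,-0.87]])]
def fk(q,p):
    psi,h,l1,l2,l3,a,b,fl=p[:8];s=p[8:15]
    R=Ro.from_euler('z',psi+s[0]*q[0]);x=np.array([0,0,h])
    R=R*Ro.from_euler('y',s[1]*q[1])*Ro.from_euler('z',s[2]*q[2]);x=x+R.apply([a,0,l1])
    R=R*Ro.from_euler('y',s[3]*q[3])*Ro.from_euler('z',s[4]*q[4]);x=x+R.apply([b,0,l2])
    R=R*Ro.from_euler('y',s[5]*q[5])*Ro.from_euler('z',s[6]*q[6]+fl);x=x+R.apply([0,0,l3]);return x,R.as_matrix()
def res(p,s):
    r=[]
    for q,x,R in D:
        X,M=fk(q,[*p,*s]);r+=list((X-x)/5)+list((M-np.array(R)).ravel()*30)
    return r
if __name__=='__main__':
    import itertools
    best=None
    for s in itertools.product([1,-1],repeat=4):
        S=[s[0],1,s[1],1,s[2],1,s[3]]
        for psi in (-2.6,-1,0,1,2.6):
          for fl in (0,1.57,3.14,-1.57):
            o=least_squares(res,[psi,300,350,350,250,0,0,fl],args=(S,),max_nfev=60)
            if best is None or o.cost<best[0]: best=(o.cost,o.x,S)
    print(best);np.save('kin.npy',np.r_[best[1],best[2]])
    P=np.load('kin.npy')
    for q,x,R in D:
        X,M=fk(q,P);print(np.round(X-x,1),np.round(np.abs(M-np.array(R)).max(),3))
E
python3 kin.py
```

```text
(np.float64(22.053673092235663), array([-1.11764660e-01,  3.01720050e+02,  5.32145194e+02,  4.93104553e+02,
        3.09259284e+02,  1.88333263e+01,  7.05052801e-01,  1.46516374e+00]), [-1, 1, -1, 1, -1, 1, -1])
[12.4 -1.3 -4. ] 0.006
[-0.2 13.2  1.7] 0.003
[-3.6  9.1  3.1] 0.009
[-6.8 -1.9 -9.1] 0.006
[-2.6  2.2  2.2] 0.004
[-3.4 10.   3.4] 0.003
[-4.2 -3.8  4.8] 0.052
[ 4.7 -0.1 -2.1] 0.055
```

```bash
cat > kin2.py <<'E'
from kin import *
S=[-1,1,-1,1,-1,1,-1]
def fk2(q,p):
    z=p[22:29] if len(p)>22 else np.zeros(7)
    q=np.array(q)+z
    psi,fl=p[0],p[1];o=np.array(p[2:20]).reshape(6,3)
    R=Ro.from_euler('z',psi-q[0]);x=np.array([0,0,0.])
    x=x+R.apply(o[0]);R=R*Ro.from_euler('y',q[1]);x=x+R.apply(o[1]);R=R*Ro.from_euler('z',-q[2]);x=x+R.apply(o[2])
    R=R*Ro.from_euler('y',q[3])*Ro.from_euler('z',-q[4]);x=x+R.apply(o[3]);R=R*Ro.from_euler('y',q[5]);x=x+R.apply(o[4]);R=R*Ro.from_euler('z',-q[6]+fl);x=x+R.apply(o[5]);return x,R.as_matrix()
p0=np.zeros(20);p0[0]=-.11;p0[1]=1.465;p0[4]=301;p0[10]=532;p0[13]=493;p0[19]=309
p0[8]=p0[8]
def r2(p):
    r=[]
    for q,x,R in D:
        X,M=fk2(q,p);r+=list((X-x)/3)+list((M-np.array(R)).ravel()*50)
    return r+list((np.array(p)-p0)[2:]/20)
if __name__=='__main__':
    # order o: 0 base,1 shoulder,2 upper arm,3 forearm,4 wrist,5 tool
    p0=np.zeros(20);p0[0]=-.11;p0[1]=1.465
    o=np.zeros((6,3));o[0,2]=301;o[2,2]=532;o[3,2]=493;o[5,2]=309;p0[2:]=o.ravel()
    s=least_squares(r2,p0);print(s.cost,np.round(s.x[:2],3));print(np.round(s.x[2:].reshape(6,3),1));np.save('kin2.npy',s.x)
    for q,x,R in D:
        X,M=fk2(q,s.x);print(np.round(X-x,1),np.round(np.abs(M-np.array(R)).max(),3))
E
python3 kin2.py; python3 -c "
from h import *
s=st();print(s['joint_pos'],s['joint_vel'])"
```

```text
3.645100211004909 [-0.006  1.567]
[[  3.1  -9.3 288.8]
 [ -0.8  -9.3  10.5]
 [ -1.1 -28.7 542.5]
 [ -1.9  -5.5 492.4]
 [ -3.5  -5.5   6.8]
 [ -2.7  -3.4 315.8]]
[ 0.4 -0.8  0.9] 0.003
[-0.7  1.5 -1.2] 0.003
[-0.5  0.2 -0.9] 0.008
[-0.3 -1.1 -0.3] 0.003
[ 0.7 -0.7  1.6] 0.005
[ 0.1 -0.1 -0.2] 0.003
[-0.1  0.5  1.9] 0.005
[-0.3  0.6 -1.5] 0.005
17.15 [550.9 104.1 141.4] [[-0.791, -0.417, 0.448], [-0.364, 0.909, 0.203], [-0.492, -0.002, -0.87]] F [-0.5 -0.5 -0.7] gap 0.549
[-0.45900161  0.23025098  0.23040696  2.32072162 -1.01789568  0.16391998
  2.72873221] [-0.00461363  0.00655241 -0.00396881  0.0007173  -0.01350169 -0.00242112
  0.01118484]
```

```bash
cat > ik.py <<'E'
from kin2 import *
P=np.load('kin2.npy')
lo=np.array([-2.85,-.5,-1.23,.21,-1.02,.16,-2.73]);hi=np.array([2.85,2.14,1.37,2.46,4.16,2.05,2.73])
def Rt(yaw,roll,tilt=30):
    y=np.radians(yaw);t=np.radians(tilt)
    n=np.array([-np.sin(t)*np.cos(y),-np.sin(t)*np.sin(y),np.cos(t)]);yt=np.array([-np.sin(y),np.cos(y),0])
    return n,np.column_stack([np.cross(yt,-n),yt,-n])@Ro.from_euler('z',roll,degrees=True).as_matrix()
def ik(x,R,seeds=12,q0=None,m=0.05,rng=np.random.default_rng(0)):
    out=[]
    for i in range(seeds):
        s=q0 if (i==0 and q0 is not None) else rng.uniform(lo+.1,hi-.1)
        f=lambda q:np.r_[(fk2(q,P)[0]-x)/3,(fk2(q,P)[1]-R).ravel()*50,(q-(lo+hi)/2)/(hi-lo)*.02]
        o=least_squares(f,np.clip(s,lo+m+.001,hi-m-.001),bounds=(lo+m,hi-m),max_nfev=80)
        if np.linalg.norm(f(o.x)[:12])<.5: out.append(o.x)
    return out
E
python3 - <<'E'
from ik import *
K=np.array([591.7,113,72])
for roll in range(-180,180,30):
  for d in (8,):
    n,R=Rt(25,roll);L=ik(K+d*n,R,10)
    print(roll,d,len(L),[np.round(q,2).tolist() for q in L[:3]])
E
```

```text
-180 8 0 []
-150 8 0 []
-120 8 4 [[0.46, 0.52, -0.77, 2.26, 1.74, 0.21, 2.27], [0.46, 0.52, -0.77, 2.26, 1.74, 0.21, 2.27], [0.46, 0.52, -0.77, 2.26, 1.74, 0.21, 2.27]]
-90 8 5 [[0.72, 0.71, -1.13, 2.26, 1.68, 0.47, 1.9], [0.46, 0.52, -0.77, 2.27, 1.76, 0.21, 1.72], [0.48, 0.53, -0.8, 2.27, 1.75, 0.23, 1.74]]
-60 8 4 [[0.71, 0.7, -1.12, 2.26, 1.69, 0.46, 1.36], [0.73, 0.72, -1.15, 2.26, 1.69, 0.49, 1.38], [0.49, 0.54, -0.82, 2.27, 1.75, 0.24, 1.22]]
-30 8 3 [[0.49, 0.54, -0.82, 2.27, 1.75, 0.24, 0.69], [0.48, 0.53, -0.8, 2.27, 1.76, 0.23, 0.68], [0.61, 0.61, -0.99, 2.27, 1.71, 0.35, 0.78]]
0 8 6 [[0.49, 0.54, -0.82, 2.27, 1.75, 0.25, 0.17], [0.65, 0.64, -1.04, 2.27, 1.69, 0.4, 0.28], [0.48, 0.54, -0.82, 2.27, 1.75, 0.24, 0.16]]
30 8 6 [[0.49, 0.54, -0.83, 2.27, 1.73, 0.25, -0.34], [0.58, 0.59, -0.95, 2.26, 1.7, 0.33, -0.28], [0.49, 0.54, -0.83, 2.27, 1.73, 0.25, -0.34]]
60 8 8 [[0.56, 0.58, -0.93, 2.26, 1.69, 0.32, -0.8], [0.71, 0.72, -1.15, 2.26, 1.67, 0.49, -0.72], [0.5, 0.54, -0.84, 2.26, 1.71, 0.26, -0.84]]
90 8 7 [[0.71, 0.71, -1.14, 2.25, 1.66, 0.48, -1.23], [0.48, 0.53, -0.82, 2.26, 1.7, 0.24, -1.36], [0.54, 0.57, -0.9, 2.26, 1.68, 0.29, -1.32]]
120 8 4 [[0.57, 0.58, -0.93, 2.25, 1.67, 0.31, -1.82], [0.5, 0.54, -0.84, 2.25, 1.68, 0.26, -1.86], [0.71, 0.71, -1.15, 2.25, 1.66, 0.49, -1.74]]
150 8 0 []
```

```bash
python3 - <<'E'
from ik import *
K=np.array([591.7,113,72]);q0=np.array([-.46,.23,.23,2.32,-.95,.25,2.6])
rng=np.random.default_rng(1)
for tilt in (30,24,18,10):
  for roll in (0,30,60,90):
    n,_=Rt(25,0);_,R=Rt(25,roll,tilt)
    L=[]
    for k in range(6):
        s=np.clip(q0+rng.normal(0,.4,7),lo+.06,hi-.06); s[2]=abs(s[2])
        L+=[q for q in ik(K+8*n,R,1,s) if q[2]>0]
    print(tilt,roll,len(L),[np.round(q,2).tolist() for q in L[:2]])
E
```

```text
30 0 0 []
30 30 0 []
30 60 0 []
30 90 0 []
24 0 6 [[-0.45, 0.42, 0.24, 2.21, -0.97, 0.21, 2.68], [-0.45, 0.42, 0.24, 2.21, -0.97, 0.21, 2.68]]
24 30 6 [[-0.46, 0.42, 0.24, 2.2, -0.97, 0.21, 2.15], [-0.46, 0.42, 0.24, 2.2, -0.97, 0.21, 2.15]]
24 60 6 [[-0.46, 0.42, 0.24, 2.2, -0.97, 0.21, 1.63], [-0.46, 0.42, 0.24, 2.2, -0.97, 0.21, 1.63]]
24 90 6 [[-0.45, 0.42, 0.24, 2.2, -0.95, 0.21, 1.08], [-0.45, 0.42, 0.24, 2.2, -0.95, 0.21, 1.08]]
18 0 6 [[-0.57, 0.44, 0.37, 2.15, -0.69, 0.33, 2.38], [-0.49, 0.43, 0.27, 2.15, -0.57, 0.31, 2.27]]
18 30 5 [[-0.55, 0.44, 0.34, 2.15, -0.65, 0.33, 1.82], [-0.64, 0.46, 0.45, 2.15, -0.78, 0.36, 1.94]]
18 60 6 [[-0.58, 0.45, 0.38, 2.14, -0.7, 0.34, 1.33], [-0.69, 0.47, 0.52, 2.14, -0.85, 0.39, 1.47]]
18 90 6 [[-0.48, 0.43, 0.25, 2.14, -0.54, 0.32, 0.66], [-0.59, 0.45, 0.39, 2.14, -0.7, 0.35, 0.82]]
10 0 6 [[-0.39, 0.45, 0.13, 2.06, -0.19, 0.47, 1.89], [-0.64, 0.49, 0.45, 2.06, -0.5, 0.51, 2.18]]
10 30 6 [[-0.73, 0.52, 0.56, 2.06, -0.61, 0.54, 1.75], [-0.83, 0.56, 0.71, 2.06, -0.76, 0.59, 1.88]]
10 60 6 [[-0.92, 0.62, 0.84, 2.05, -0.88, 0.65, 1.46], [-0.75, 0.53, 0.59, 2.05, -0.64, 0.55, 1.25]]
10 90 5 [[-0.66, 0.5, 0.48, 2.05, -0.53, 0.53, 0.63], [-0.76, 0.54, 0.62, 2.05, -0.66, 0.56, 0.75]]
```

```bash
python3 - <<'E'
from h import *
a=cv2.imread('pics/w11.png')[200:340,190:280];b=cv2.imread('pics/w12.png')[220:350,200:290]
cv2.imwrite('pics/n1.png',np.hstack([cv2.convertScaleAbs(cv2.resize(a,(360,560),interpolation=2),alpha=1.8),cv2.convertScaleAbs(cv2.resize(b,(360,520),interpolation=2),alpha=1.8,beta=0) if 0 else cv2.copyMakeBorder(cv2.convertScaleAbs(cv2.resize(b,(360,520),interpolation=2),alpha=1.8),0,40,0,0,0)]))
a=cv2.imread('pics/w8.png')[240:384,400:512];s=cv2.imread('pics/side0.png')[100:180,230:290]
cv2.imwrite('pics/n2.png',np.hstack([cv2.resize(a,(448,576),interpolation=2),cv2.resize(s,(348,576),interpolation=2)]))
E
```

```text
(no output)
```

View pics/n1.png

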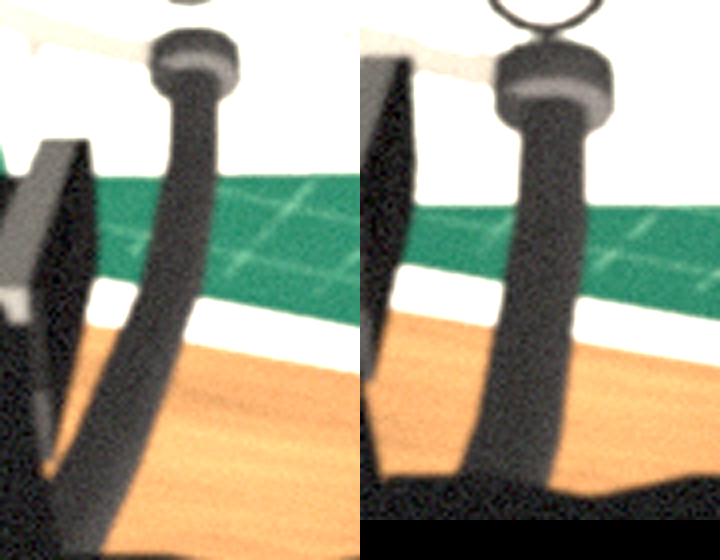

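View pics/n2.png

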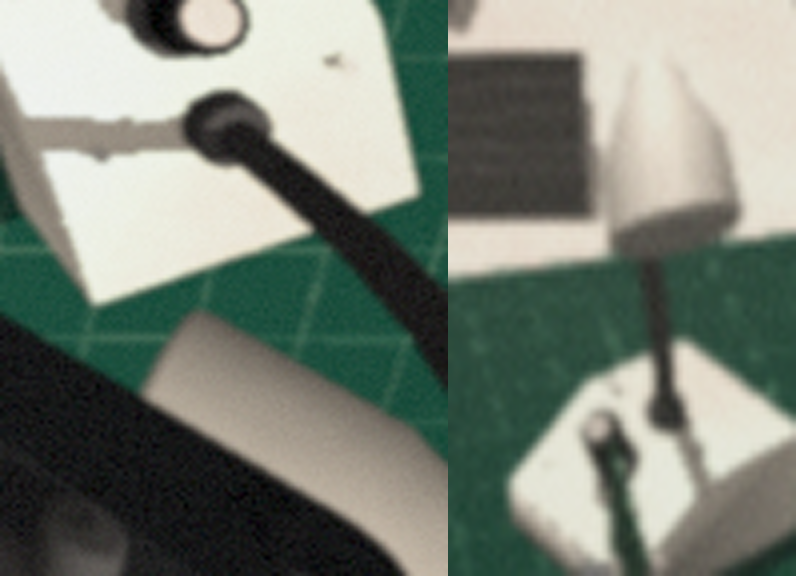

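```bash
python3 - <<'E'
from h import *
from scipy.optimize import least_squares
p=camera_params('wrist')
def ray(n,u,v):
  W=np.load('pics/'+n+'.npy');d=W[:3,:3]@np.array([(u-p['cx'])/p['fx'],(v-p['cy'])/p['fy'],1]);return W[:3,3],d/np.linalg.norm(d)
def rays(c,u,v):
  q=camera_params(c);R=np.array(q['R']);d=R.T@np.array([(u-q['cx'])/q['fx'],(v-q['cy'])/q['fy'],1]);return -R.T@np.array(q['t']),d/np.linalg.norm(d)
Rs=[ray('w11',190+u/4,200+v/4) for u,v in [(195,90),(193,170),(178,260),(145,370),(80,520)]]
Rs+=[ray('w12',200+u/4,220+v/4) for u,v in [(193,120),(192,210),(182,310),(163,410),(148,460)]]
Rs+=[ray('w8',400+u/4,240+v/4) for u,v in [(232,135),(290,190),(345,235),(400,300),(440,350)]]
Rs+=[rays('side',230+(u-448)/5.8,100+v/7.2) for u,v in [(664,390),(660,340),(655,265)]]
def C(q,z): s=(z-70)/100;return np.array([q[0]+q[2]*s+q[3]*s*s+q[6]*s**3,q[1]+q[4]*s+q[5]*s*s+q[7]*s**3,z])
N=len(Rs)
def f(v):
  q=v[:8];r=[]
  for (o,d),z in zip(Rs,v[8:]): r+=list(np.cross(C(q,z)-o,d))
  return r+[q[6]*.05,q[7]*.05]
z0=[75,110,140,170,210,75,100,130,160,180,75,110,140,180,210,75,110,160]
s=least_squares(f,[635,136,0,0,0,0,0,0,*z0]);print(s.cost,np.round(s.x[:8],1),np.round(s.x[8:]))
np.save('neck.npy',s.x[:8])
K=np.array([591.7,113,72]);y=np.radians(25);ex=np.array([np.cos(y),np.sin(y),0]);ey=np.array([-np.sin(y),np.cos(y),0])
for z in (70,90,110,130,150,170,190,210,230):
  c=C(s.x,z);print(z,np.round(c[:2]),'rel knob lamp x,y',np.round([(c-K)@ex,(c-K)@ey]))
# clearance with boxes
def clear(tilt,d,half=(38,42.5)):
  t=np.radians(tilt);n30=-.5*ex+np.array([0,0,.866]);n=-np.sin(t)*ex+np.cos(t)*np.array([0,0,1]);T=K+d*n30;xt=np.cross(ey,-n)
  best=1e9
  for z in np.arange(70,260,2):
    c=C(s.x,z)-T;a=c@n
    if a>51:
      dx=max(abs(c@xt)-half[0],0);dy=max(abs(c@ey)-half[1],0);best=min(best,np.hypot(dx,dy)-7.5)
  return round(best,1)
for tilt in (30,26,22,18): print(tilt,[clear(tilt,d) for d in (8,14,18)])
E
```

```text
9.165305987266413 [637.8 133.7  -2.1 -18.5   8.2 -28.8   8.9   4.9] [ 81. 109. 138. 168. 201.  79. 101. 122. 141. 150.  76. 109. 138. 171.
 192.  83. 114. 164.]
70 [638. 134.] rel knob lamp x,y [50. -1.]
90 [637. 134.] rel knob lamp x,y [50.  0.]
110 [635. 133.] rel knob lamp x,y [47. -0.]
130 [632. 129.] rel knob lamp x,y [43. -2.]
150 [629. 124.] rel knob lamp x,y [38. -5.]
170 [626. 118.] rel knob lamp x,y [ 33. -10.]
190 [624. 110.] rel knob lamp x,y [ 28. -16.]
210 [623. 102.] rel knob lamp x,y [ 24. -23.]
230 [623.  93.] rel knob lamp x,y [ 20. -31.]
30 [np.float64(30.0), np.float64(31.7), np.float64(32.8)]
26 [np.float64(25.0), np.float64(26.6), np.float64(27.7)]
22 [np.float64(20.7), np.float64(22.3), np.float64(23.4)]
18 [np.float64(16.6), np.float64(18.3), np.float64(19.4)]
```

Emit:
{"method": "servo_tool", "body": {
  "linear": [
    [0,0,0],
    [0,0,0],
    [0,-4,0],
    [0,-4,0],
    [-1,0,6],
    [-1,0,6],
    [-1,0,6],
    [-1,0,6],
    [0,0,0],
    [0,0,0]
  ],
  "delta_rot": [
    [0,0.1,0],
    [0,0.1,0],
    [0,0,0],
    [0,0,0],
    [0,0,0],
    [0,0,0],
    [0,0,0],
    [0,0,0],
    [0,0,0],
    [0,0,0]
  ],
  "jaw": [0.1,0.1,0.1,0.1,0.1,0.1,0.1,0.1,0.1,0.1]
}}

```text
time_s: 18.4
eef_pos: [565.8, 104.6, 118.2]
ee_rot: [[-0.852, -0.42, 0.313], [-0.393, 0.907, 0.151], [-0.347, 0.005, -0.938]]
wrist_force: [1.0, 0.0, -0.6]
finger_gap: 0.551
```

```bash
cat > plan2.py <<'E'
from h import *
from ik import Rt
from scipy.spatial.transform import Rotation as Ro
def plan2(K,d,tilt,yaw=25):
    n,_=Rt(yaw,0);_,R=Rt(yaw,0,tilt);s=st();E=np.array(s['ee_rot']);print('q',np.round(s['joint_pos'],2))
    p=K+d*n;print('rotvec',np.round(Ro.from_matrix(E.T@R).as_rotvec(),3),'shift cur axes',np.round(E.T@(p-s['eef_pos']),1),'tgt axes',np.round(R.T@(p-s['eef_pos']),1))
E
python3 - <<'E'
from plan2 import *
K=np.array([591.7,113,72]);plan2(K,12,18)
wr('w13')
n,_=Rt(25,0)
for d in (-12,0,12): print(d,np.array(wproj('w13',K+d*n))*1.5625)
E
```

```text
18.4 [565.8 104.6 118.2] [[-0.852, -0.42, 0.313], [-0.393, 0.907, 0.151], [-0.347, 0.005, -0.938]] F [ 1.   0.  -0.6] gap 0.551
q [-0.69  0.35  0.51  2.21 -0.75  0.36  2.44]
rotvec [ 0.004  0.04  -0.004] shift cur axes [-7.3 -3.5 40.9] tgt axes [-9.  -3.4 40.5]
-12 [394.55126511 357.56429463]
0 [394.214916   365.91939962]
12 [393.83445988 375.37014804]
```

View pics/w13b.png

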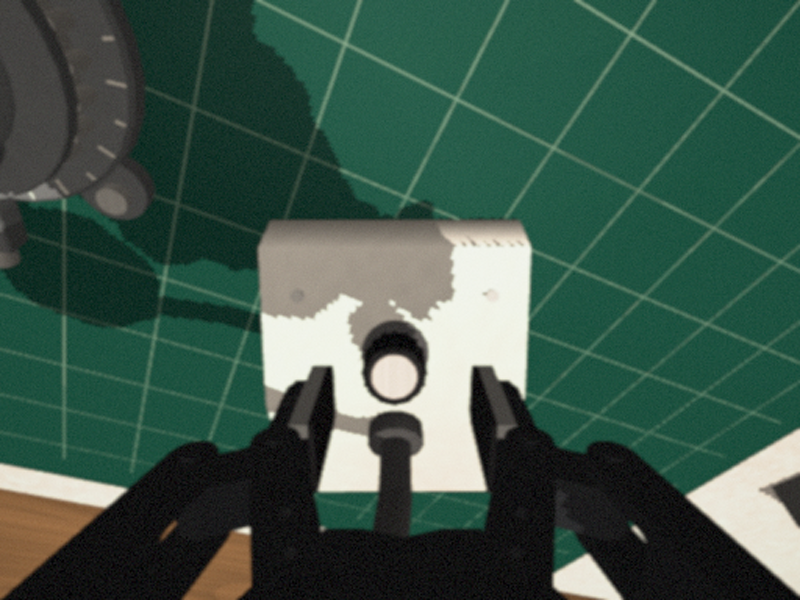

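Emit:
{"method": "servo_tool", "body": {
  "linear": [
    [-1,-1,7],
    [-1,-1,7],
    [-1,-1,7],
    [-1,-0.5,7],
    [-1.3,0,7],
    [-2,0,6],
    [0,0,0],
    [0,0,0],
    [0,0,0],
    [0,0,0]
  ],
  "delta_rot": [
    [0,0,0],
    [0,0,0],
    [0,0,0],
    [0,0,0],
    [0,0,0],
    [0,0,0],
    [0,0,0],
    [0,0,0],
    [0,0,0],
    [0,0,0]
  ],
  "jaw": [0.1,0.1,0.1,0.1,0.1,0.1,0.1,0.1,0.1,0.1]
}}

```text
time_s: 19.7
eef_pos: [586.3, 110.6, 82.4]
ee_rot: [[-0.852, -0.421, 0.313], [-0.393, 0.907, 0.151], [-0.348, 0.005, -0.938]]
wrist_force: [0.7, 0.2, -0.2]
finger_gap: 0.547
```

```bash
python3 - <<'E'
from plan2 import *
K=np.array([591.7,113,72]);plan2(K,12,20)
wr('w14')
s=get_image('side');cv2.imwrite('pics/s14.png',cv2.resize(s[90:210,190:310],(600,600),interpolation=2))
E
```

```text
19.7 [586.3 110.6  82.4] [[-0.852, -0.421, 0.313], [-0.393, 0.907, 0.151], [-0.348, 0.005, -0.938]] F [ 0.7  0.2 -0.2] gap 0.547
q [-0.58  0.43  0.39  2.18 -0.85  0.3   2.54]
rotvec [ 0.004  0.006 -0.004] shift cur axes [ 0.1 -0.1  0. ] tgt axes [ 0.1 -0.1  0. ]
```

View pics/w14b.png

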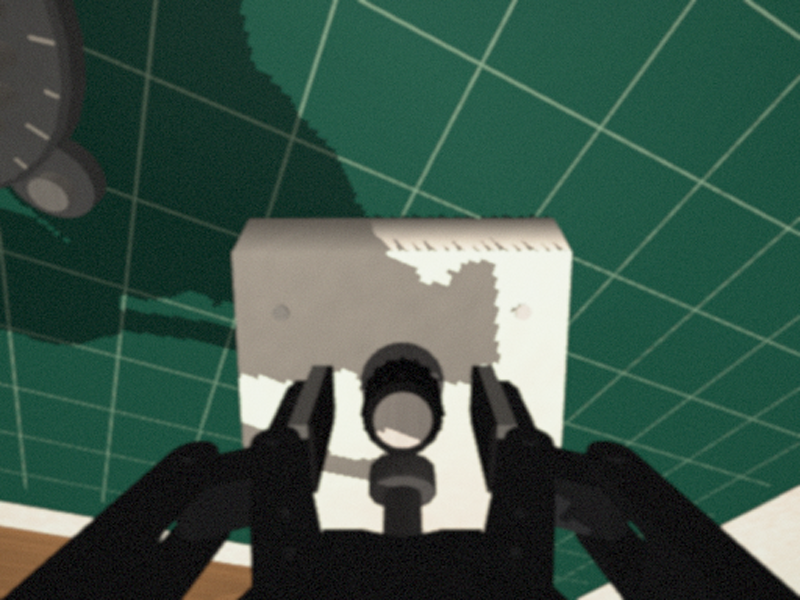

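View pics/s14.png

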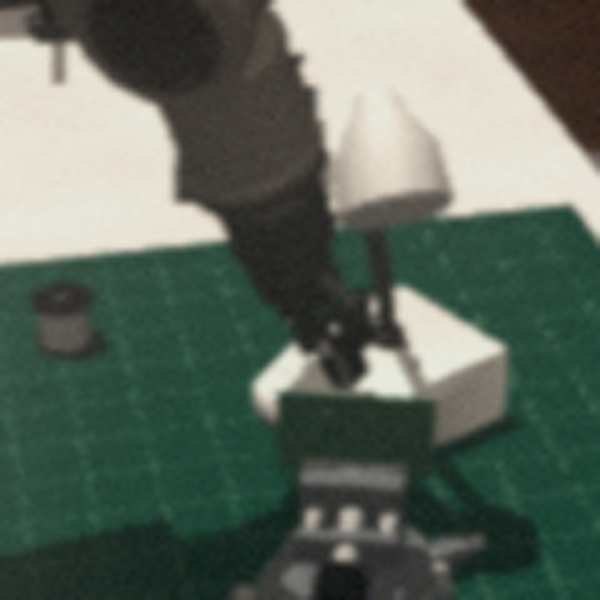

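Emit:
{"method": "servo_tool", "body": {
  "linear": [
    [0,0,0],
    [0,0,0],
    [0,0,0],
    [0,0,0],
    [0,0,0],
    [0,0,0],
    [0,0,0],
    [0,0,0],
    [0,0,0],
    [0,0,0]
  ],
  "delta_rot": [
    [0,0,0],
    [0,0,0],
    [0,0,0],
    [0,0,0],
    [0,0,0],
    [0,0,0],
    [0,0,0],
    [0,0,0],
    [0,0,0],
    [0,0,0]
  ],
  "jaw": [-0.3,-0.5,-0.7,-1,-1,-1,-1,-1,-1,-1]
}}

```text
time_s: 21.05
eef_pos: [586.2, 110.5, 82.5]
ee_rot: [[-0.852, -0.42, 0.313], [-0.392, 0.907, 0.151], [-0.347, 0.006, -0.938]]
wrist_force: [-4.3, -0.7, 7.8]
finger_gap: 0.28
```

Emit:
{"method": "servo_tool", "body": {
  "linear": [
    [0.2,0,-1],
    [0.2,0,-1],
    [0.2,0,-1],
    [0.2,0,-1],
    [0.2,0,-1],
    [0.2,0,-1],
    [0.2,0,-1],
    [0.1,0,-1],
    [0,0,0],
    [0,0,0]
  ],
  "delta_rot": [
    [0,0,0],
    [0,0,0],
    [0,0,0],
    [0,0,0],
    [0,0,0],
    [0,0,0],
    [0,0,0],
    [0,0,0],
    [0,0,0],
    [0,0,0]
  ],
  "jaw": [-1,-1,-1,-1,-1,-1,-1,-1,-1,-1]
}}

```text
time_s: 22.3
eef_pos: [582.6, 108.8, 89.4]
ee_rot: [[-0.852, -0.42, 0.313], [-0.392, 0.907, 0.151], [-0.348, 0.006, -0.938]]
wrist_force: [-0.5, 3.8, 5.7]
finger_gap: 0.282
```

```bash
python3 - <<'E'
from plan2 import *
st();wr('w15')
s=get_image('side');cv2.imwrite('pics/s15.png',cv2.resize(s[90:210,190:310],(600,600),interpolation=2))
E
```

```text
22.3 [582.6 108.8  89.4] [[-0.852, -0.42, 0.313], [-0.392, 0.907, 0.151], [-0.348, 0.006, -0.938]] F [-0.5  3.8  5.7] gap 0.282
```

View pics/w15b.png

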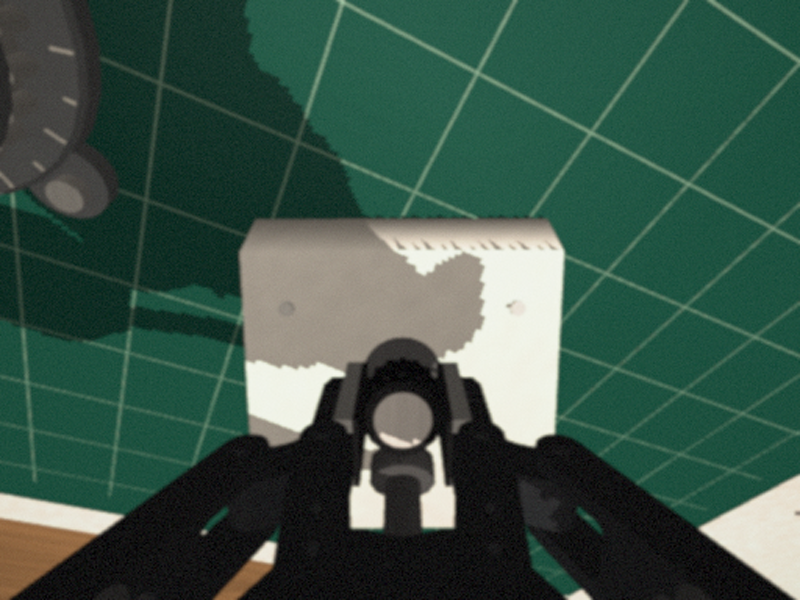

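View pics/s15.png

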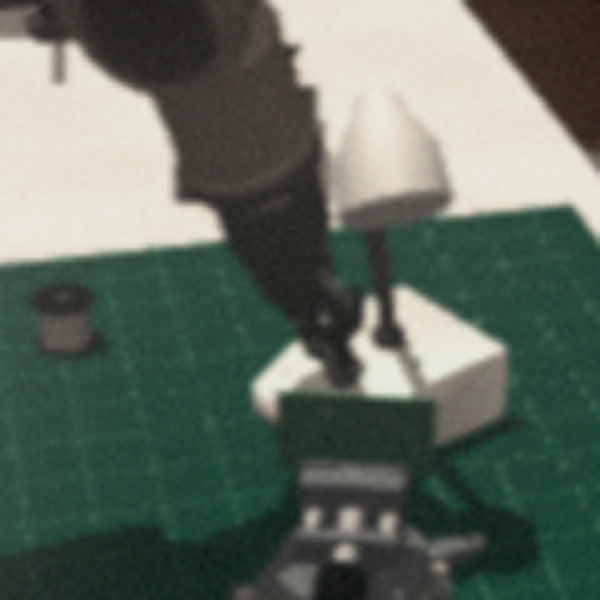

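Emit:
{"method": "servo_tool", "body": {
  "linear": [
    [0.2,0,-1],
    [0.1,0,-0.7],
    [0,0,0],
    [0,0,0],
    [0,0,0],
    [0,0,0],
    [0,0,0],
    [0,0,0],
    [0,0,0],
    [0,0,0]
  ],
  "delta_rot": [
    [0,0,0],
    [0,0,0],
    [0,0,0],
    [0,0,0],
    [0,0,0],
    [0,0,0],
    [0,0,0],
    [0,0,0],
    [0,0,0],
    [0,0,0]
  ],
  "jaw": [-1,-1,-1,-1,-0.6,-0.4,-0.2,0,0.1,0.1]
}}

```text
time_s: 23.65
eef_pos: [581.7, 108.3, 90.8]
ee_rot: [[-0.852, -0.42, 0.313], [-0.392, 0.907, 0.151], [-0.347, 0.006, -0.938]]
wrist_force: [-1.0, 0.9, -0.2]
finger_gap: 0.551
```

```bash
python3 - <<'E'
from plan2 import *
st();wr('w16')
s=get_image('side');cv2.imwrite('pics/s16.png',cv2.resize(s[90:210,190:310],(600,600),interpolation=2))
K=np.array([591.7,113,72]);n,_=Rt(25,0)
for d in (12,20): print(d,np.array(wproj('w16',K+d*n))*1.5625)
E
```

```text
23.65 [581.7 108.3  90.8] [[-0.852, -0.42, 0.313], [-0.392, 0.907, 0.151], [-0.347, 0.006, -0.938]] F [-1.   0.9 -0.2] gap 0.551
12 [402.88890358 407.05381736]
20 [403.0502779  417.40153457]
```

View pics/w16b.png

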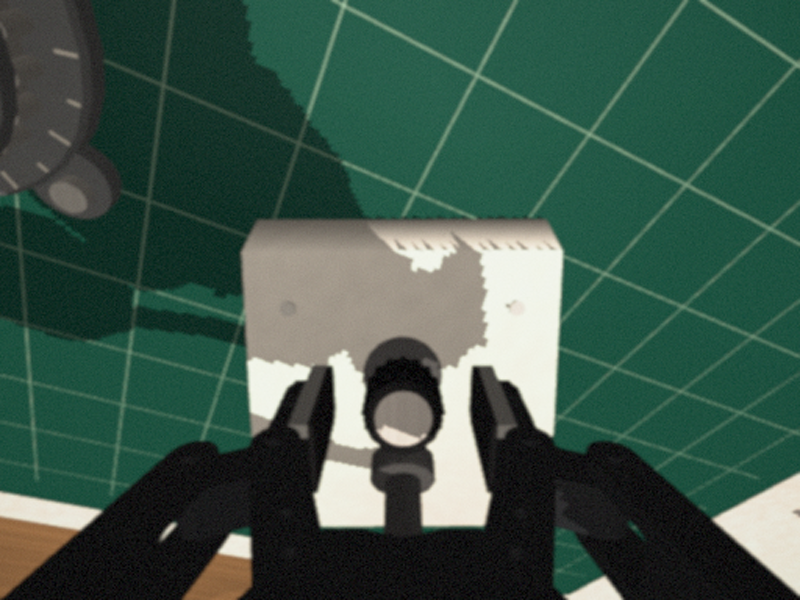

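Emit:
{"method": "servo_tool", "body": {
  "linear": [
    [1,0,-6],
    [2,0,-12],
    [2,0,-14],
    [2,0,-14],
    [2,0,-14],
    [2,0,-20],
    [2,0,-20],
    [2,0,-20],
    [0,0,-20],
    [0,0,0]
  ],
  "delta_rot": [
    [0,0,0],
    [0,0,0],
    [0,0,0],
    [0,0,0],
    [0,0,0],
    [0,0,0],
    [0,0,0],
    [0,0,0],
    [0,0,0],
    [0,0,0]
  ],
  "jaw": [0.1,0.1,0.1,0.1,0.1,0.1,0.1,0.1,0.1,0.1]
}}

```text
time_s: 25.0
eef_pos: [525.1, 81.5, 218.2]
ee_rot: [[-0.851, -0.421, 0.315], [-0.392, 0.907, 0.153], [-0.35, 0.007, -0.937]]
wrist_force: [0.0, 0.7, -1.1]
finger_gap: 0.547
```

```bash
python3 - <<'E'
from plan2 import *
st();wr('w17')
s=get_image('side');cv2.imwrite('pics/s17.png',cv2.resize(s[90:240,170:340],(680,600),interpolation=2))
t=get_image('top');cv2.imwrite('pics/t17.png',cv2.resize(t,(800,600)))
K=np.array([591.7,113,72]);n,_=Rt(25,0)
for d in (12,20): print(d,np.array(wproj('w17',K+d*n))*1.5625)
E
```

```text
25.0 [525.1  81.5 218.2] [[-0.851, -0.421, 0.315], [-0.392, 0.907, 0.153], [-0.35, 0.007, -0.937]] F [ 0.   0.7 -1.1] gap 0.547
12 [401.63840701 302.03628521]
20 [401.70463903 304.33729231]
```

View pics/w17b.png

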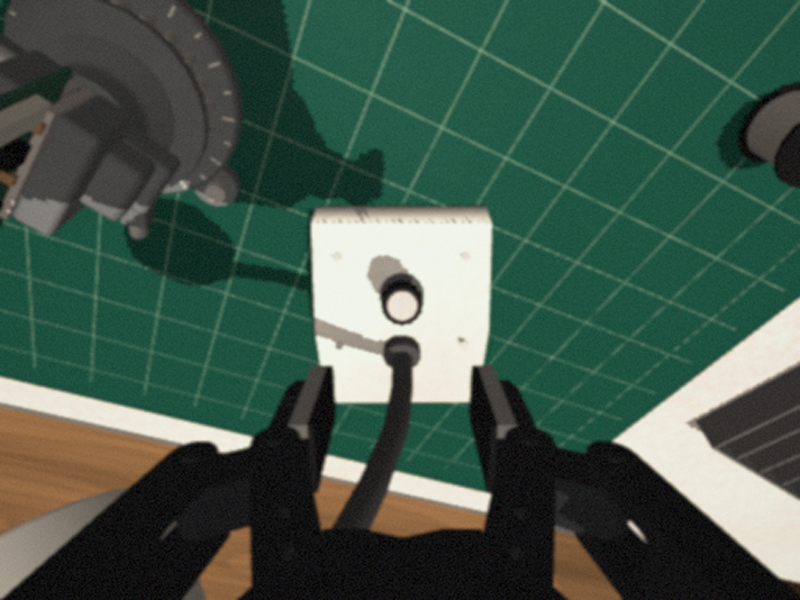

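View pics/s17.png

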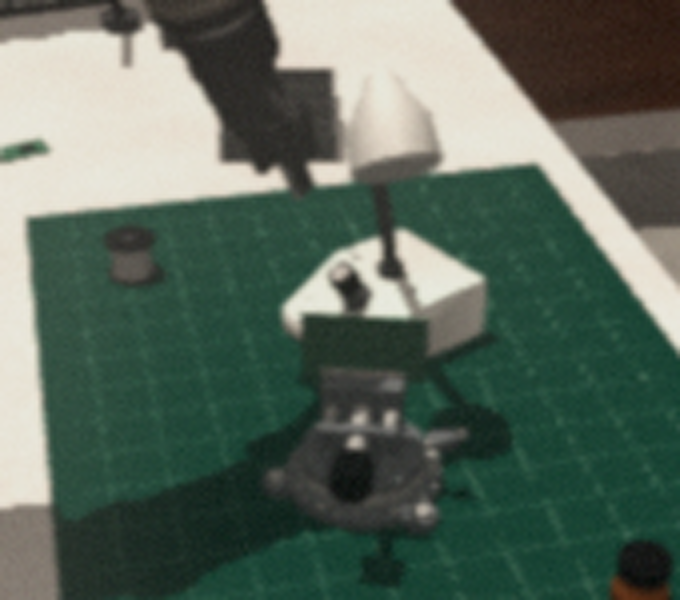

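View pics/t17.png

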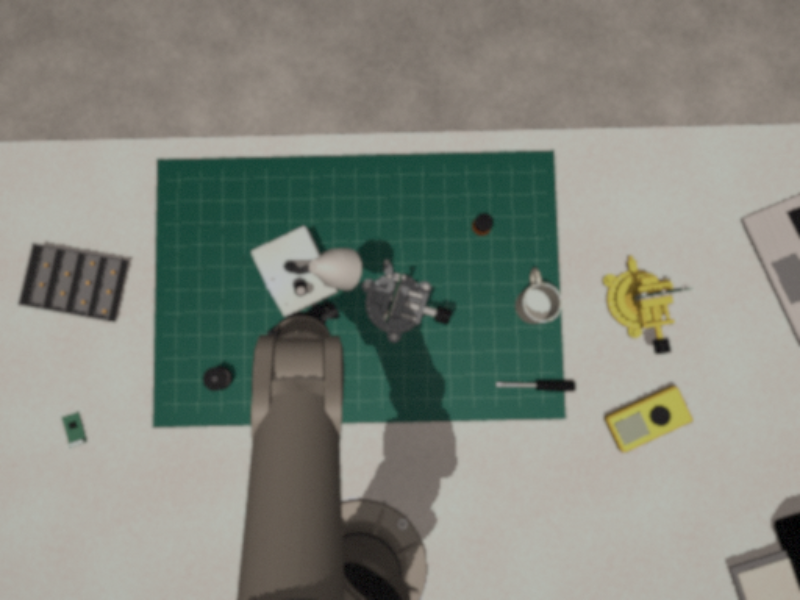

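```bash
python3 - <<'E'
from plan2 import *
print(onplane('top',443*.64,314*.64,100))
t=get_image('top')[165:215,225:300];cv2.imwrite('pics/t18.png',cv2.resize(t,(750,500),interpolation=2))
for v in (45,60,75):
  f=np.radians(191.1+v);e=np.array([np.cos(f),np.sin(f)]);tt=np.array([-e[1],e[0]])
  print(v,[np.round((np.array(proj('top',[*(np.array([559.5,-85])+r*e+c*tt),z]))-[225,165])*10).tolist() for r,c,z in [(104,0,100),(0,50,164),(0,-50,164)]])
E
```

```text
[ 526.11078946 -184.35975471  100.        ]
45 [[546.0, 438.0], [355.0, 107.0], [176.0, 384.0]]
60 [[582.0, 361.0], [316.0, 89.0], [215.0, 402.0]]
75 [[597.0, 277.0], [274.0, 81.0], [258.0, 410.0]]
```

View pics/t18.png

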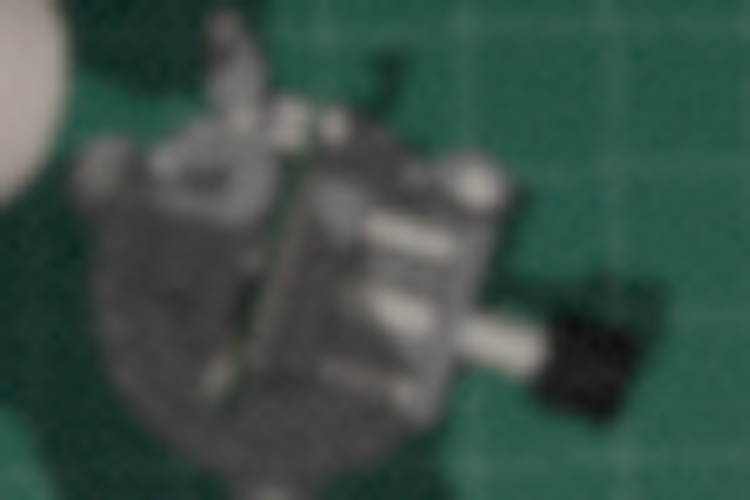

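The knob at (590,365) and the board line both match the 60-degree prediction of (582,361), so I am handing the job in.

```bash
python3 -c "
from plant import close_job
print(close_job())"
```

```text
the job is handed in; nothing more can be done
None
```

The vise is at the 60-degree position and the lamp's switch knob is pulled out. I handed the job in at about 25 s, with the gripper clear of everything.

- **Vise:** I pushed the grey vise's clamp knob with the shut fingers from -15° to 60°, five clicks. The first push stopped about 5° short and the vise didn't pull itself in, so I pushed once more. A close view then put the pointer at 60.4° against the scale marks and the board at 60.2°. The last top view agreed.
- **Lamp:** I gripped the switch knob and pulled it 8 mm along its axis, then about 1.5 mm more against the stop. After release, the wrist view showed its end cap about 8 mm out. The last wrist and side views, after backing away, agreed roughly. I saw no change of light in the pictures, so "on" rests on the knob's position alone.
- **Approach angle:** Coming in along the knob's full 30° lean drove three joints to their limits, so I gripped at a 20° lean. By my estimate this left about 20 mm to the neck.
- **Other things:** In the last top view the mug, spool, screwdriver, jar and yellow vise are where they were. The wrist force readings stayed below about 10 N.

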